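Find the loose clamp bolt on the boom cradle and hold its cap open

ROBOT

A 7-joint arm with a two-finger parallel gripper is mounted at the origin on the work surface. World frame = base frame: x ahead of the robot, y to its left, z up, the work surface at z = 0. Lengths are in m, angles in rad, forces in N, time in s.
With the tool pointing down it reaches from about 0.4 to 0.875 m from the base axis. Payload 6.5 kg.
Tool frame: the origin (TCP) lies midway between the tips of the shut fingers; the grasp point (between the pads) lies 19 mm behind it; z points along the fingers, y is the direction in which the jaws open and shut (so a half turn about z gives the same grasp; the last joint's range is limited). The gripper opens to 88 mm and grips with 3 to 60 N. Pads are 18 mm wide; open, the fingers measure 123 mm over their backs; the gripper's body (75 mm by 187 mm) begins 45 mm behind the grasp point.
Start: joints at [1.151, 0.536, -0.004, 1.538, 0.003, 1.067, -0.071], TCP at [0.225, -0.61, 0.202] pointing down, gripper open.
Joint ranges: [-2.7, 2.7], [-0.37, 2.16], [-1.27, 1.26], [0.24, 2.4], [-1.31, 4.45], [0.19, 1.91], [-2.76, 2.76]. Speed limits (rad/s): [2.39, 2.39, 3.14, 3.14, 3.14, 3.14, 3.14].

INTERFACE

Orientations are given as a unit quaternion [x, y, z, w].
In Python, from station import r, optics gives the robot as it stands. The module is installed in compiled form; this text tells all that it offers.
- The arm moves only by the shell command python3 -m jog 'ROWS' [FORCE]. ROWS is JSON, a list of rows, each an object with "fingers": the gripper's target within -1 to 1 (fully open at 1, half-way at 0, shut at -1); "dp": the shift along the tool's x, y, z in units of 50 mm (1.0 is 50 mm), a list of three; "spin": the turn about the tool's z in units of 10 degrees (1.0 is 10 degrees). A call has 1 to 10 rows; each row shifts and turns the commanded pose from where the row before left it, along the tool's axes as they then stand; what a row does not reach is not made up. A row lasts 1/8 s, in which the tool goes at most 62.5 mm and 10.7 degrees, less where a joint would pass 70% of its speed; a pose out of reach is approached as far as the arm can. A call is refused whole if a number of a shift passes 1 or a number of a turn 1, either way. A call with a gripper value outside its range is refused whole. The fingers move at their own pace and stop on an object; FORCE is the grip in N (left out, the last holds). Time passes only in rows, so rows that do not move let the fingers close. It gives the time, the measured TCP pose, the force and the opening at its end, in the units of the state.
- r.state(): the state, without advancing time (a new reading comes with each control period).
- optics.snapshot(name): name is "scene" or "top" or "wrist"; returns (picture, depth): 480x640x3 uint8, red, green, blue; 480x640 float32, m along the optical axis (not along the pixel's ray), 0 where there is no reading.
- optics.camera_model(name): a dict with "camera_matrix" (3x3 intrinsics, pixels), "extrinsics" (4x4, takes a point from world to camera coordinates); the wrist camera has in their place "tool_from_camera" (4x4, takes a point from camera to tool coordinates, whose origin is the TCP and whose axes are the flange's). Camera axes: x right, y up, looking along -z (the intrinsics and any distortion apply to the point x, -y, -z); pixel columns grow to the right and rows downward; lengths in m; the calibration is good to about 2 mm. A picture is of the moment at which its call begins: read the wrist's pose just before it. camera_model takes no time and is no camera call.
- r.hand_in(): hands the job in, once; it reports no verdict.
The state is a dict: "clock": time; "joints": joint angles; "qvel": joint speeds; "joint_efforts": joint torques, N m; "tool_pos": TCP position; "eef_rot": TCP orientation; "wrist_force": force on the tool from outside, world axes, zero at the start; "ft_torque": the same for the moment, N m; "grip_width": finger opening in m.
Only numpy, scipy, OpenCV 4.12 (cv2) and the standard library are available. Lean on these libraries where they do the work, as an engineer would, in place of code of your own. Each camera call takes 0.05 s, during which the arm holds its last target.

TASK

Clear the two wooden offcuts off the boom cradle's plate into the blue bin, then tap the three bolt heads lightly with the fingers, one after another from the robot's left to its right, to find the one that gives. Lift the cap of that bolt (the red lip is there to take hold of) at least half-way up, 45 degrees or more, and finish while still holding it open with the fingers, so that a colleague can change the worn-out thread insert beneath. Leave everything else on the table where it is.

Things in the scene. Friction and masses are not known exactly. Their poses are not given: they have to be found in the camera images.
- rig: Boom cradle, fixed: black plate 250 (its x) by 340 mm (its y), 12 mm thick. A 30 mm steel tube along its y, with a red ball at the left end, is clamped in three hinged saddles at y = +110 (left), 0, -110 mm (right). Origin: centre of the plate's underside, on the table; x points away from the robot, y to its left. The front apron, x = -125 to -30 mm, is open. Nothing fixed to it, when shut, is above 76 mm.
- bin: Fixed blue open bin for offcuts, 200 mm (its x) by 150 mm (its y), 85 mm high, walls 4 mm. Origin: centre of its underside, on the table.
- offcut_1_center (a point): Centre (half-way up) of a pale wooden offcut with a step, 44 mm along its x, 26 mm along its y, 22 mm high (12 mm at the +x end, beyond x = +6 mm). It lies on the plate's apron, its centre 23 mm above the table. About 25 g.
- offcut_2_center (a point): Centre (half-way up) of a striped plywood offcut, 40 mm along its x, 30 mm along its y, 20 mm high. It lies on the plate's apron, its centre 22 mm above the table. About 30 g.
- bolt_left: Left-hand saddle's captive clamp bolt: upright steel head 18 mm across, 10 mm high, on a black spring sleeve, 25 mm behind the middle of the red lip. Origin: centre of the head's top, 67.5 mm above the table. All three look alike. A tight bolt is solid under a tap; the loose one gives 5 mm (about 1 N to start, 3 N at the bottom, then solid) and springs back.
- cap_left_lip (a point): Middle of the left-hand cap's lift lip, half-way through its thickness, 46.5 mm above the table when shut. The lip is the cap's red front end: flat, 8 mm thick, 36 mm wide (rig's y), reaching 13 mm forward of this point, 30 mm clear of the plate; the pillar under the cap (30 mm wide) begins 13 mm behind this point. Can be pinched across its width from above or lifted from beneath.
- cap_left_hinge (a point): Middle of the left-hand cap's hinge line, which runs along the rig's y, 44.5 mm above the table, 87 mm behind the middle of the lip. The cap swings up and away from the robot about it; shut, its middle arches over the tube to 63 mm above the table.
- cap_left (a joint): Opening of the left-hand cap in rad: 0 shut, 1.4 fully open. A spring and its weight shut it again when let go (about 2 N at the lip). With a tight bolt it does not open; with the loose bolt it lifts freely and the bolt comes up with it.
- bolt_mid: Middle saddle's captive clamp bolt: upright steel head 18 mm across, 10 mm high, on a black spring sleeve, 25 mm behind the middle of the red lip. Origin: centre of the head's top, 67.5 mm above the table. All three look alike. A tight bolt is solid under a tap; the loose one gives 5 mm (about 1 N to start, 3 N at the bottom, then solid) and springs back.
- cap_mid_lip (a point): Middle of the middle cap's lift lip, half-way through its thickness, 46.5 mm above the table when shut. The lip is the cap's red front end: flat, 8 mm thick, 36 mm wide (rig's y), reaching 13 mm forward of this point, 30 mm clear of the plate; the pillar under the cap (30 mm wide) begins 13 mm behind this point. Can be pinched across its width from above or lifted from beneath.
- cap_mid_hinge (a point): Middle of the middle cap's hinge line, which runs along the rig's y, 44.5 mm above the table, 87 mm behind the middle of the lip. The cap swings up and away from the robot about it; shut, its middle arches over the tube to 63 mm above the table.
- cap_mid (a joint): Opening of the middle cap in rad: 0 shut, 1.4 fully open. A spring and its weight shut it again when let go (about 2 N at the lip). With a tight bolt it does not open; with the loose bolt it lifts freely and the bolt comes up with it.
- bolt_right: Right-hand saddle's captive clamp bolt: upright steel head 18 mm across, 10 mm high, on a black spring sleeve, 25 mm behind the middle of the red lip. Origin: centre of the head's top, 67.5 mm above the table. All three look alike. A tight bolt is solid under a tap; the loose one gives 5 mm (about 1 N to start, 3 N at the bottom, then solid) and springs back.
- cap_right_lip (a point): Middle of the right-hand cap's lift lip, half-way through its thickness, 46.5 mm above the table when shut. The lip is the cap's red front end: flat, 8 mm thick, 36 mm wide (rig's y), reaching 13 mm forward of this point, 30 mm clear of the plate; the pillar under the cap (30 mm wide) begins 13 mm behind this point. Can be pinched across its width from above or lifted from beneath.
- cap_right_hinge (a point): Middle of the right-hand cap's hinge line, which runs along the rig's y, 44.5 mm above the table, 87 mm behind the middle of the lip. The cap swings up and away from the robot about it; shut, its middle arches over the tube to 63 mm above the table.
- cap_right (a joint): Opening of the right-hand cap in rad: 0 shut, 1.4 fully open. A spring and its weight shut it again when let go (about 2 N at the lip). With a tight bolt it does not open; with the loose bolt it lifts freely and the bolt comes up with it.
- tape: Bystander, to be left where it is: roll of black tape lying flat, 110 mm across, 48 mm high. Origin: centre of its underside.
- syringes: Bystander, to be left where it is: dark block 50 x 120 x 45 mm with three coloured ink syringes stood in it, 151 mm high in all. Origin: centre of its underside.
- ink: Bystander, to be left where it is: small bottle of ink, 42 mm across, 75 mm high. Origin: centre of its underside.
- lens_cap: Bystander, to be left where it is: round black lens cap, 74 mm across, 10 mm thick. Origin: centre of its underside.
- battery: Bystander, to be left where it is: dark camera battery 40 x 70 x 24 mm. Origin: centre of its underside.
- hex_key: Bystander, to be left where it is: hex key with a red handle, 123 mm long, 12 mm high, lying along the rig's y on the plate behind the saddles. Origin: centre of its underside.
- ball_head: Bystander, to be left where it is: tripod ball head, 56 mm across, 107 mm high, at the back of the table. Origin: centre of its underside.

How it is judged:
By the outcome, as a careful person would: the job done as asked, in the order asked, and still so for the second after the job is handed in, while the arm keeps its last pose, push and grip.
It also fails if it takes over 72 s, if anything falls off the work surface, if the arm or the gripper's body presses on something with over 40 N, if the wrist force passes 120 N, or if a joint passes its speed limit or range.

## Working session

There is one attempt and no reset: what is moved stays moved. The work goes in short steps, Python scripts to look and compute and a shell command to move; the robot and the scene stay as the last step left them, time stands still between calls to the robot, and variables do not carry over. Pictures are saved under pics/ and viewed, and the job is handed in when it is done.

```bash
mkdir -p pics; cat > h.py <<'E'
import numpy as np,cv2
from station import r,optics
from scipy.spatial.transform import Rotation as R
def snap(name,fn):
    s=r.state(); p,d=optics.snapshot(name); cv2.imwrite('pics/'+fn+'.png',cv2.cvtColor(p,cv2.COLOR_RGB2BGR)); np.savez('pics/'+fn+'.npz',p=p,d=d,tp=s['tool_pos'],q=s['eef_rot']); return p,d,s
def w2c(name,s=None):
    m=optics.camera_model(name)
    if 'extrinsics' in m: return np.array(m['camera_matrix']),np.array(m['extrinsics'])
    T=np.eye(4);T[:3,:3]=R.from_quat(s['eef_rot']).as_matrix();T[:3,3]=s['tool_pos']
    return np.array(m['camera_matrix']),np.linalg.inv(T@np.array(m['tool_from_camera']))
def onplane(name,uv,z,s=None):
    K,E=w2c(name,s); C=np.linalg.inv(E)
    d=np.linalg.inv(K)@np.array([uv[0],uv[1],1]); d=C[:3,:3]@(d*[1,-1,-1]); o=C[:3,3]
    return o+d*(z-o[2])/d[2]
def proj(name,P,s=None):
    K,E=w2c(name,s); c=E[:3,:3]@np.array(P)+E[:3,3]; c=c*[1,-1,-1]; c=K@c; return c[:2]/c[2]
def bydepth(name,uv,dep,s=None):
    K,E=w2c(name,s); C=np.linalg.inv(E); d=np.linalg.inv(K)@np.array([uv[0],uv[1],1])*dep
    return C[:3,:3]@(d*[1,-1,-1])+C[:3,3]
E
python3 - <<'E'
from h import *
for n in['scene','top','wrist']:
    snap(n,n+'0'); m=optics.camera_model(n); print(n,{k:np.round(np.array(v,dtype=float),3).tolist() for k,v in m.items() if not isinstance(v,str)})
print(r.state())
E
```

```text
scene {'camera_matrix': [[541.536, 0.0, 323.888], [0.0, 541.536, 229.526], [0.0, 0.0, 1.0]], 'extrinsics': [[0.869, 0.494, 0.018, -0.493], [-0.371, 0.627, 0.685, 0.098], [0.327, -0.602, 0.729, -1.586], [0.0, 0.0, 0.0, 1.0]]}
top {'camera_matrix': [[469.24, 0.0, 325.596], [0.0, 469.24, 243.11], [0.0, 0.0, 1.0]], 'extrinsics': [[-0.013, -0.999, -0.03, 0.1], [0.986, -0.018, 0.164, -0.551], [-0.164, -0.027, 0.986, -0.946], [0.0, 0.0, 0.0, 1.0]]}
wrist {'camera_matrix': [[390.699, 0.0, 319.395], [0.0, 390.699, 233.541], [0.0, 0.0, 1.0]], 'tool_from_camera': [[0.0, 0.966, 0.258, 0.067], [1.0, -0.0, 0.0, -0.001], [0.0, 0.258, -0.966, -0.182], [0.0, 0.0, 0.0, 1.0]]}
{'clock': 0.15, 'joints': array([ 1.1507869 ,  0.53701083, -0.00441427,  1.53860814,  0.00259374,
        1.06729514, -0.07117063]), 'qvel': array([-0.00010721, -0.00162749,  0.00174845, -0.00493786,  0.00074115,
        0.00124176, -0.00082325]), 'joint_efforts': array([ 1.34748130e-03, -5.71327293e+01,  9.91801545e-01, -2.51827490e+01,
       -5.61210501e-02,  1.52257498e-02,  1.01012145e-04]), 'tool_pos': array([ 0.22501051, -0.60927216,  0.20104332]), 'eef_rot': array([ 9.84386160e-01,  1.76021180e-01, -1.67378591e-04, -6.36262037e-04]), 'wrist_force': array([0.07423567, 0.42616881, 0.66861875]), 'ft_torque': array([0.01617209, 0.0531027 , 0.0817043 ]), 'grip_width': 0.08820182793313705}
```

View pics/top0.png

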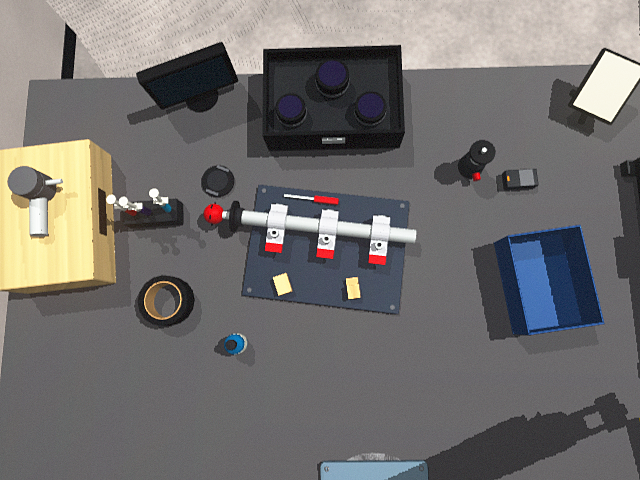

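View pics/scene0.png

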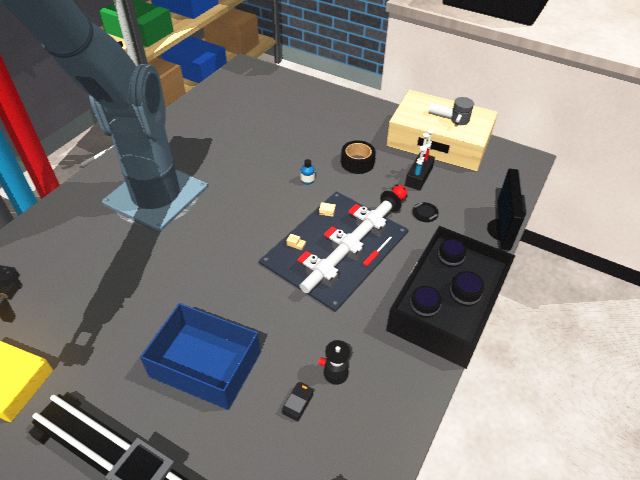

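The top view shows the plate around (328,250), lips at (273,248), (326,253) and (376,259), offcuts at (282,285) and (352,289), and the bin at (550,280). Next I'll measure them.

```bash
cat > m1.py <<'E'
from h import *
z=np.load('pics/top0.npz');p=z['p'];d=z['d'];hsv=cv2.cvtColor(p,cv2.COLOR_RGB2HSV)
def blobs(mask,roi,amin):
    m=np.zeros_like(mask);x0,y0,x1,y1=roi;m[y0:y1,x0:x1]=mask[y0:y1,x0:x1]
    cs,_=cv2.findContours(m,cv2.RETR_EXTERNAL,cv2.CHAIN_APPROX_NONE);return [c for c in cs if cv2.contourArea(c)>=amin]
red=((hsv[...,0]<8)|(hsv[...,0]>172))&(hsv[...,1]>150)&(hsv[...,2]>120)
for c in blobs(red.astype(np.uint8),(255,230,400,275),40):
    rc=cv2.minAreaRect(c); print('red',np.round(rc[0],1),np.round(rc[1],1),rc[2],onplane('top',rc[0],.0505).round(4))
wood=(hsv[...,0]>12)&(hsv[...,0]<35)&(hsv[...,1]>50)&(hsv[...,2]>150)
for c in blobs(wood.astype(np.uint8),(250,265,400,310),40):
    rc=cv2.minAreaRect(c); P=[onplane('top',q,.033)for q in cv2.boxPoints(rc)]; 
    print('wood',np.round(rc[0],1),onplane('top',rc[0],.033).round(4),[np.round(np.linalg.norm(P[i]-P[i-1]),4) for i in range(4)],'edge angles',[np.round(np.degrees(np.arctan2(*(P[i]-P[i-1])[[1,0]])),1) for i in range(4)])
# steel heads/plate
for uv in[(262,187),(409,203),(394,309),(247,294)]: print('screw',onplane('top',uv,.012).round(4))
blue=(hsv[...,0]>105)&(hsv[...,0]<125)&(hsv[...,1]>120)
for c in blobs(blue.astype(np.uint8),(470,200,630,350),400):
    q=cv2.approxPolyDP(cv2.convexHull(c),8,True)[:,0]; print('bin',q.tolist(),[onplane('top',u,.085).round(3).tolist() for u in q])
im=cv2.cvtColor(p,cv2.COLOR_RGB2BGR)
cv2.imwrite('pics/topz.png',cv2.resize(im[180:320,230:430],None,fx=4,fy=4,interpolation=cv2.INTER_CUBIC))
s0=cv2.imread('pics/scene0.png');cv2.imwrite('pics/scz.png',cv2.resize(s0[180:320,250:420],None,fx=4,fy=4,interpolation=cv2.INTER_CUBIC))
E
python3 m1.py
```

```text
red [376.8 259.3] [17.1  8.6] 6.340191841125488 [ 0.5158 -0.0155  0.0505]
red [324.7 253.3] [17.   8.6] 7.125016689300537 [0.5304 0.0934 0.0505]
red [273.2 247.3] [17.   8.4] 7.125016689300537 [0.5451 0.2021 0.0505]
wood [352.7 287.5] [0.459  0.0357 0.033 ] [np.float64(0.0441), np.float64(0.0263), np.float64(0.0441), np.float64(0.0261)] edge angles [np.float64(6.0), np.float64(-83.8), np.float64(-174.3), np.float64(96.2)]
wood [282.  283.9] [0.469  0.1854 0.033 ] [np.float64(0.0411), np.float64(0.0309), np.float64(0.0412), np.float64(0.0307)] edge angles [np.float64(18.7), np.float64(-72.4), np.float64(-161.6), np.float64(107.5)]
screw [0.6888 0.2334 0.012 ]
screw [ 0.645  -0.0936  0.012 ]
screw [ 0.4133 -0.0519  0.012 ]
screw [0.4499 0.2638 0.012 ]
bin [[580, 225], [603, 323], [513, 333], [494, 243]] [[0.574, -0.423, 0.085], [0.379, -0.448, 0.085], [0.362, -0.273, 0.085], [0.54, -0.249, 0.085]]
```

```bash
sleep 1
```

```text
(no output)
```

View pics/topz.png

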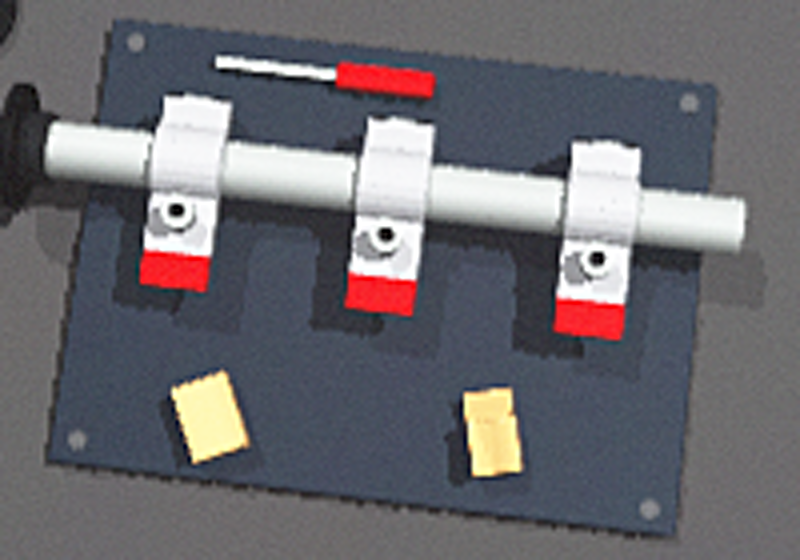

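View pics/scz.png

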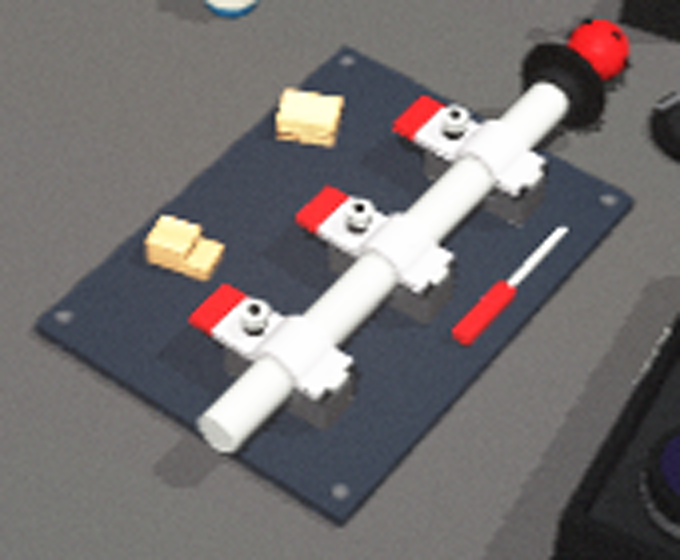

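```bash
python3 - <<'E'
from h import *
rx=np.array([.991,-.1334]);ry=np.array([.1334,.991])
L=[(274.3,232.5),(326.4,239),(379.2,245.2)];lip=[(.5451,.2021),(.5304,.0934),(.5158,-.0155)]
for uv,l in zip(L,lip):
    b=onplane('top',uv,.0675); print('bolt',b.round(4),'behind red centre',((b[:2]-l)@rx).round(4),((b[:2]-l)@ry).round(4))
sc=np.mean([onplane('top',u,.012)for u in[(262,187),(409,203),(394,309),(247,294)]],0)[:2];print('plate c',sc)
for uv in [(453,121),(358,214),(254,316)]:
    print('scene bolt',onplane('scene',(250+uv[0]/4,180+uv[1]/4),.0675).round(4))
for uv in [(308,103),(180,238)]: print('scene wood', onplane('scene',(250+uv[0]/4,180+uv[1]/4),.033).round(4))
s=r.state();T=R.from_quat(s['eef_rot']).as_matrix();print(T.round(3))
E
```

```text
bolt [0.5736 0.1975 0.0675] behind red centre 0.0289 -0.0008
bolt [0.5578 0.0889 0.0675] behind red centre 0.0278 -0.0008
bolt [ 0.5428 -0.02    0.0675] behind red centre 0.0274 -0.0008
plate c [0.54926532 0.08791297]
scene bolt [0.5775 0.1942 0.0675]
scene bolt [0.563  0.0861 0.0675]
scene bolt [ 0.5485 -0.0226  0.0675]
scene wood [0.4679 0.1906 0.033 ]
scene wood [0.4577 0.0359 0.033 ]
[[ 0.938  0.347 -0.001]
 [ 0.347 -0.938  0.001]
 [-0.    -0.001 -1.   ]]
```

```bash
python3 -m jog '[{"fingers":1,"dp":[0.5,-0.4,0],"spin":0},{"fingers":1,"dp":[0.8,-0.7,0],"spin":0},{"fingers":1,"dp":[0.8,-0.8,0],"spin":0},{"fingers":1,"dp":[0.8,-0.8,0],"spin":0},{"fingers":1,"dp":[0.8,-0.8,0],"spin":0},{"fingers":1,"dp":[0.8,-0.8,0],"spin":0},{"fingers":1,"dp":[0.8,-0.8,0],"spin":0},{"fingers":1,"dp":[0.8,-0.8,0],"spin":0},{"fingers":1,"dp":[0.8,-0.8,0],"spin":0},{"fingers":1,"dp":[0.5,-0.6,0],"spin":0}]' 20
```

```text
clock: 1.4
tool_pos: [0.4467, -0.1365, 0.2018]
eef_rot: [0.984, 0.177, 0.0, -0.0]
wrist_force: [0.7, -0.2, 0.4]
grip_width: 0.0882
```

```bash
python3 -m jog '[{"fingers":1,"dp":[0.52,-0.78,0],"spin":0},{"fingers":1,"dp":[0.52,-0.78,0],"spin":0},{"fingers":1,"dp":[0.52,-0.78,0],"spin":0},{"fingers":1,"dp":[0.52,-0.78,0],"spin":0},{"fingers":1,"dp":[0.5,-0.76,0],"spin":0},{"fingers":1,"dp":[0,0,0],"spin":0.9},{"fingers":1,"dp":[0,0,0],"spin":0.95},{"fingers":1,"dp":[0,0,0],"spin":0.95},{"fingers":1,"dp":[0,0,0],"spin":0}]'
python3 - <<'E'
from h import *
p,d,s=snap('wrist','w1'); print(s['tool_pos'],s['eef_rot'],s['wrist_force'],R.from_quat(s['eef_rot']).as_matrix().round(3).tolist())
E
```

```text
clock: 2.52
tool_pos: [0.4994, 0.0875, 0.2016]
eef_rot: [0.998, -0.067, -0.0, 0.0]
wrist_force: [-0.3, -0.4, -0.2]
grip_width: 0.0882
[0.49940462 0.08752521 0.20155719] [ 9.97781562e-01 -6.65724983e-02 -1.63251840e-04  1.71674242e-04] [-0.29562086 -0.41393173 -0.20585277] [[0.991, -0.133, -0.0], [-0.133, -0.991, -0.0], [-0.0, 0.0, -1.0]]
```

View pics/w1.png

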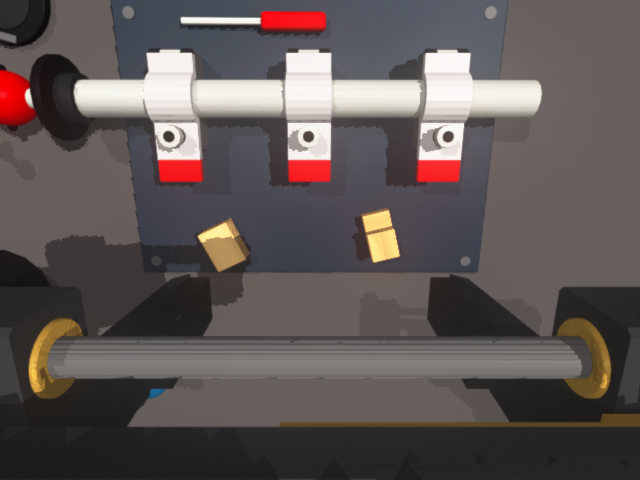

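The wrist view shows bolts at (171,136), (308,136), (447,136), lips on row 171, the plywood offcut at (222,245) and the stepped offcut at (380,236).

```bash
cat > m2.py <<'E'
from h import *
import sys
z=np.load('pics/w1.npz');p=z['p'];d=z['d'];s=dict(tool_pos=z['tp'],eef_rot=z['q']);hsv=cv2.cvtColor(p,cv2.COLOR_RGB2HSV)
M=R.from_quat(s['eef_rot']).as_matrix();rx=M[:2,0];ry=-M[:2,1]
red=(((hsv[...,0]<8)|(hsv[...,0]>172))&(hsv[...,1]>150)&(hsv[...,2]>80)).astype(np.uint8); red[:150]=0;red[200:]=0;red[:,:100]=0
cs,_=cv2.findContours(red,0,cv2.CHAIN_APPROX_NONE)
for c in sorted(cs,key=lambda c:c[0,0,0]):
    if cv2.contourArea(c)<100: continue
    x,y,w,h=cv2.boundingRect(c)
    a=onplane('wrist',(x+w/2-.5,y+h-.5),.0505,s);b=onplane('wrist',(x+w/2-.5,y-.5),.0505,s)
    print('lip box',x,y,w,h,'front',a.round(4),'back',b.round(4),'lippt=front+13',(a[:2]+.013*rx).round(4),'depthz',bydepth('wrist',(x+w//2,y+h//2),d[y+h//2,x+w//2],s).round(4))
    print('   width',np.linalg.norm(onplane('wrist',(x,y),.0505,s)-onplane('wrist',(x+w,y),.0505,s)).round(4))
for uv in[(171,136),(308,136),(447.5,136)]: 
    print('bolt',onplane('wrist',uv,.0675,s).round(4))
wood=((hsv[...,0]>10)&(hsv[...,0]<35)&(hsv[...,1]>70)&(hsv[...,2]>70)).astype(np.uint8); wood[:200]=0;wood[280:]=0
cs,_=cv2.findContours(wood,0,cv2.CHAIN_APPROX_NONE)
for c in cs:
    if cv2.contourArea(c)<200: continue
    rc=cv2.minAreaRect(c);print('wood',np.round(rc,1) if 0 else rc)
# depth-based top surface of offcuts
K,E=w2c('wrist',s);C=np.linalg.inv(E)
v,u=np.mgrid[200:285,180:420]; dd=d[200:285,180:420]
P=(np.linalg.inv(K)@np.stack([u,v,np.ones_like(u)]).reshape(3,-1)*dd.ravel())*np.array([[1],[-1],[-1]])
P=(C[:3,:3]@P+C[:3,3:]).T
for nm,lo,hi,u0,u1 in [('ply',.028,.038,180,300),('step tall',.030,.040,330,420),('step low',.0205,.0275,330,420)]:
    k=(P[:,2]>lo)&(P[:,2]<hi)&(u.ravel()>u0)&(u.ravel()<u1)
    if k.sum()<20: print(nm,k.sum());continue
    Q=(P[k,:2]*1e4).astype(np.float32);rc=cv2.minAreaRect(Q);bp=cv2.boxPoints(rc)
    e=bp[1]-bp[0];e2=bp[2]-bp[1]
    print(nm,k.sum(),'z',np.median(P[k,2]).round(4),'c',np.round(np.array(rc[0])/1e4,4),'sz',np.round(np.array(rc[1])/1e4,4),'yaw e1',np.degrees(np.arctan2(e[1],e[0])).round(1),np.linalg.norm(e).round(0),'e2',np.degrees(np.arctan2(e2[1],e2[0])).round(1),np.linalg.norm(e2).round(0))
E
python3 m2.py
```

```text
lip box 158 160 46 22 front [0.5387 0.2028 0.0505] back [0.5567 0.1987 0.0505] lippt=front+13 [0.5516 0.2011] depthz [0.5472 0.2013 0.0481]
   width 0.0386
lip box 288 160 43 22 front [0.5242 0.0944 0.0505] back [0.5424 0.0918 0.0505] lippt=front+13 [0.537  0.0926] depthz [0.5329 0.0932 0.0502]
   width 0.0361
lip box 416 160 45 22 front [ 0.5096 -0.0145  0.0505] back [ 0.5281 -0.0155  0.0505] lippt=front+13 [ 0.5225 -0.0162] depthz [ 0.5182 -0.0155  0.0486]
   width 0.0378
bolt [0.576  0.1959 0.0675]
bolt [0.5617 0.0894 0.0675]
bolt [ 0.5472 -0.019   0.0675]
wood ((223.53839111328125, 245.47889709472656), (46.13276672363281, 38.684932708740234), 61.189208984375)
wood ((380.4136047363281, 235.0196990966797), (50.92852783203125, 30.229116439819336), 77.19573211669922)
ply 1334 z 0.0308 c [0.4713 0.1853] sz [0.0404 0.0308] yaw e1 -72.3 308.0 e2 17.7 404.0
step tall 808 z 0.0329 c [0.4534 0.0347] sz [0.0285 0.026 ] yaw e1 -83.7 260.0 e2 6.3 285.0
step low 513 z 0.0229 c [0.4629 0.0357] sz [0.0412 0.0261] yaw e1 -84.0 261.0 e2 6.0 412.0
```

```bash
python3 -m jog '[{"fingers":1,"dp":[-0.35,0.58,0.3],"spin":0},{"fingers":1,"dp":[-0.34,0.57,0.5],"spin":0},{"fingers":1,"dp":[0,0,0.6],"spin":-0.7},{"fingers":1,"dp":[0,0,0.6],"spin":-0.66},{"fingers":0.6,"dp":[0,0,0.6],"spin":0},{"fingers":0.4,"dp":[0,0,0.4],"spin":0},{"fingers":0.4,"dp":[0,0,0],"spin":0}]' 20
python3 - <<'E'
from h import *
s=r.state();M=R.from_quat(s['eef_rot']).as_matrix();print(s['tool_pos'],np.degrees(np.arctan2(M[1,0],M[0,0])),M[:2,:2].T@(np.array([.457,.035])-s['tool_pos'][:2])/.05,s['wrist_force'])
snap('wrist','w2')
E
```

```text
clock: 3.45
tool_pos: [0.4565, 0.0351, 0.0507]
eef_rot: [0.999, 0.053, -0.001, -0.0]
wrist_force: [0.2, -0.3, 0.2]
grip_width: 0.0622
[0.45647556 0.0351036  0.05066649] 6.02168904278267 [0.01021345 0.00316095] [ 0.2288134  -0.28181774  0.2340994 ]
```

View pics/w2.png

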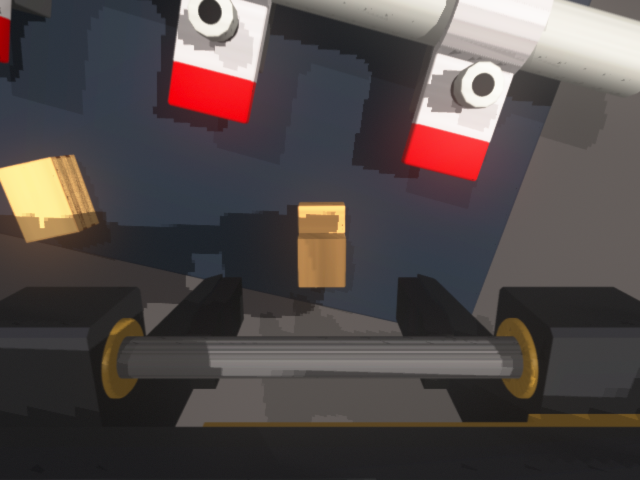

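The stepped offcut is square to the jaws and centred between them (column 322).

```bash
python3 -m jog '[{"fingers":0.4,"dp":[0,0,0.4],"spin":0},{"fingers":0.4,"dp":[0,0,0.28],"spin":0},{"fingers":-1,"dp":[0,0,0],"spin":0},{"fingers":-1,"dp":[0,0,0],"spin":0},{"fingers":-1,"dp":[0,0,0],"spin":0},{"fingers":-1,"dp":[0,0,0],"spin":0},{"fingers":-1,"dp":[0,0,0],"spin":0}]' 20
```

```text
clock: 4.38
tool_pos: [0.4578, 0.0352, 0.0179]
eef_rot: [0.999, 0.051, 0.0, 0.0]
wrist_force: [-0.2, -0.2, 1.0]
grip_width: 0.0139
```

```bash
python3 - <<'E'
from h import *
s=r.state();print(s['grip_width'],s['tool_pos'])
snap('wrist','w3');snap('scene','s3')
a=cv2.imread('pics/s3.png');cv2.imwrite('pics/s3z.png',cv2.resize(a[150:310,220:420],None,fx=4,fy=3.7))
E
```

```text
0.013897659756629509 [0.45780722 0.03518473 0.01789655]
```

View pics/w3.png

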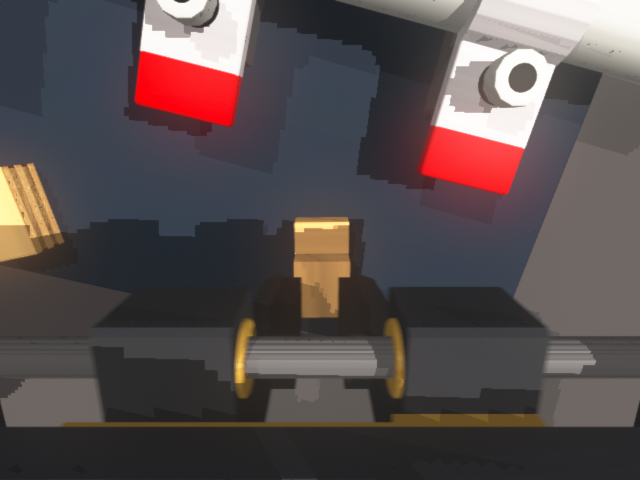

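View pics/s3z.png

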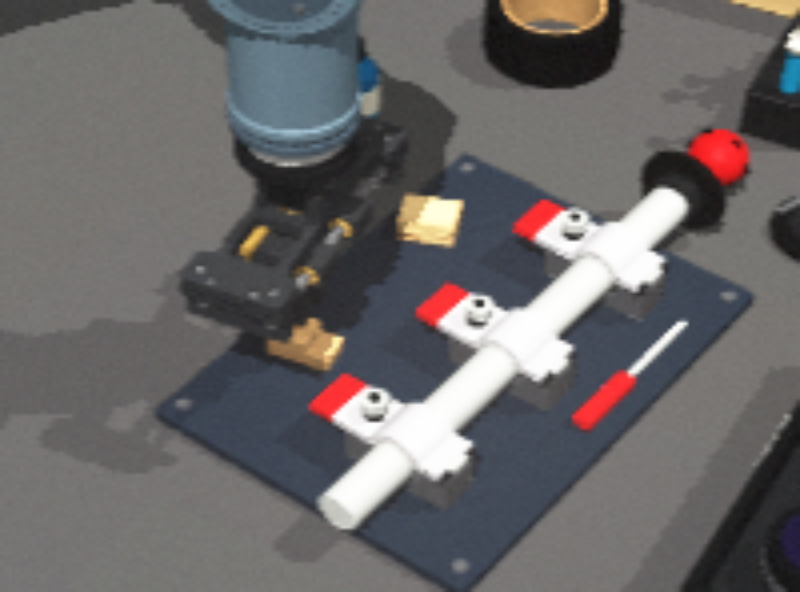

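```bash
python3 -m jog '[{"fingers":-1,"dp":[0,0,0],"spin":0},{"fingers":-1,"dp":[0,0,-0.2],"spin":0},{"fingers":-1,"dp":[0,0,-0.4],"spin":0},{"fingers":-1,"dp":[0,0,-0.4],"spin":0}]'
python3 - <<'E'
from h import *
s=r.state();print(s['grip_width'],s['tool_pos'])
snap('wrist','w4')
E
```

```text
clock: 4.97
tool_pos: [0.4577, 0.0352, 0.0688]
eef_rot: [0.999, 0.051, 0.0, -0.0]
wrist_force: [0.8, -0.7, 0.8]
grip_width: 0.0004
0.00040269495132429765 [0.45765797 0.03523156 0.06876481]
```

View pics/w4.png

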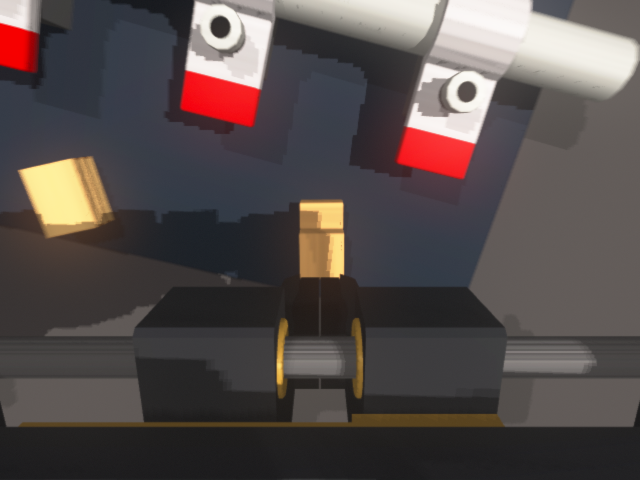

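```bash
python3 - <<'E'
from h import *
for f in ['w2','w3','w4']:
    z=np.load(f'pics/{f}.npz');p=z['p'];d=z['d'];s=dict(tool_pos=z['tp'],eef_rot=z['q'])
    K,E=w2c('wrist',s);C=np.linalg.inv(E)
    v,u=np.mgrid[190:420,270:370]; dd=d[190:420,270:370]
    P=(np.linalg.inv(K)@np.stack([u,v,np.ones_like(u)]).reshape(3,-1)*dd.ravel())*np.array([[1],[-1],[-1]])
    P=(C[:3,:3]@P+C[:3,3:]).T
    hsv=cv2.cvtColor(p,cv2.COLOR_RGB2HSV)[190:420,270:370].reshape(-1,3)
    wd=(hsv[:,0]>8)&(hsv[:,0]<35)&(hsv[:,1]>70)&(hsv[:,2]>60)&(v.ravel()<330)
    for lo,hi in[(.030,.040),(.0205,.0275)]:
        k=wd&(P[:,2]>lo)&(P[:,2]<hi)
        Q=P[k]; print(f,k.sum(),'x',np.percentile(Q[:,0],[1,99]).round(4),'y',np.percentile(Q[:,1],[1,99]).round(4),'z',np.median(Q[:,2]).round(4))
    # column profile u=320
    print([(vv,P[(vv-190)*100+50].round(3).tolist()) for vv in range(200,345,10)])
E
```

```text
w2 2392 x [0.4393 0.4679] y [0.0217 0.0478] z 0.0328
w2 1469 x [0.4661 0.4838] y [0.0245 0.05  ] z 0.0229
[(200, [0.484, 0.039, 0.012]), (210, [0.481, 0.038, 0.023]), (220, [0.475, 0.038, 0.022]), (230, [0.469, 0.037, 0.023]), (240, [0.466, 0.037, 0.033]), (250, [0.461, 0.036, 0.033]), (260, [0.455, 0.036, 0.032]), (270, [0.45, 0.035, 0.034]), (280, [0.444, 0.035, 0.032]), (290, [0.428, 0.033, 0.01]), (300, [0.422, 0.032, 0.011]), (310, [0.409, 0.031, -0.001]), (320, [0.402, 0.03, -0.001]), (330, [0.395, 0.029, -0.001]), (340, [0.484, 0.039, 0.165])]
w3 2363 x [0.4396 0.4682] y [0.0236 0.0481] z 0.0328
w3 2017 x [0.466  0.4838] y [0.0245 0.05  ] z 0.0228
[(200, [0.491, 0.039, 0.011]), (210, [0.486, 0.039, 0.011]), (220, [0.483, 0.039, 0.02]), (230, [0.479, 0.038, 0.024]), (240, [0.474, 0.038, 0.022]), (250, [0.47, 0.037, 0.024]), (260, [0.467, 0.037, 0.031]), (270, [0.463, 0.037, 0.032]), (280, [0.458, 0.036, 0.033]), (290, [0.453, 0.036, 0.033]), (300, [0.448, 0.035, 0.033]), (310, [0.443, 0.035, 0.033]), (320, [0.427, 0.033, 0.011]), (330, [0.42, 0.032, 0.01]), (340, [0.486, 0.039, 0.134])]
w4 1987 x [0.44   0.4679] y [0.0218 0.0479] z 0.0328
w4 1229 x [0.4661 0.4838] y [0.0245 0.0497] z 0.0229
[(200, [0.483, 0.039, 0.017]), (210, [0.478, 0.038, 0.022]), (220, [0.472, 0.037, 0.023]), (230, [0.467, 0.037, 0.027]), (240, [0.463, 0.037, 0.033]), (250, [0.456, 0.036, 0.033]), (260, [0.45, 0.035, 0.032]), (270, [0.444, 0.035, 0.032]), (280, [0.43, 0.033, 0.012]), (290, [0.423, 0.032, 0.012]), (300, [0.41, 0.031, -0.0]), (310, [0.402, 0.03, -0.001]), (320, [0.394, 0.029, -0.001]), (330, [0.387, 0.029, -0.0]), (340, [0.485, 0.039, 0.184])]
```

```bash
python3 - <<'E'
from h import *
for f in ['w2','w3','w4']:
    z=np.load(f'pics/{f}.npz');p=z['p'];d=z['d'];s=dict(tool_pos=z['tp'],eef_rot=z['q'])
    M=R.from_quat(s['eef_rot']).as_matrix()
    print(f,'tcp px',proj('wrist',s['tool_pos'],s))
    for vv in (280,285,290,300,315,330,350):
        print(vv,[(uu,(1000*(M.T@(bydepth('wrist',(uu,vv),d[vv,uu],s)-s['tool_pos']))).round(0).astype(int).tolist()) for uu in (190,230,250,270,285,295,305,320,335,345)])
E
```

```text
w2 tcp px [321.65249994 269.65048849]
280 [(190, [-27, -84, 53]), (230, [10, -36, -40]), (250, [-22, -43, 41]), (270, [-21, -31, 39]), (285, [-21, -22, 39]), (295, [-22, -16, 41]), (305, [-13, -9, 18]), (320, [-13, -1, 19]), (335, [-13, 7, 18]), (345, [-13, 13, 18])]
285 [(190, [-30, -84, 52]), (230, [10, -35, -44]), (250, [-25, -43, 40]), (270, [-25, -31, 41]), (285, [-25, -22, 40]), (295, [-25, -16, 40]), (305, [-15, -9, 17]), (320, [-15, -1, 17]), (335, [-16, 7, 19]), (345, [-16, 13, 18])]
290 [(190, [-33, -85, 52]), (230, [10, -34, -48]), (250, [-33, -46, 51]), (270, [-28, -31, 40]), (285, [-28, -22, 40]), (295, [-28, -16, 40]), (305, [-28, -10, 39]), (320, [-28, -1, 41]), (335, [-28, 8, 40]), (345, [-28, 15, 40])]
300 [(190, [12, -45, -61]), (230, [10, -32, -57]), (250, [-40, -46, 52]), (270, [-40, -33, 52]), (285, [-40, -23, 51]), (295, [-40, -17, 52]), (305, [-34, -10, 40]), (320, [-35, -1, 40]), (335, [-35, 9, 40]), (345, [-34, 15, 39])]
315 [(190, [12, -41, -73]), (230, [4, -32, -57]), (250, [-51, -47, 53]), (270, [-51, -34, 52]), (285, [-51, -24, 52]), (295, [-51, -17, 52])
[... 3163 characters left out ...]
]
315 [(190, [35, -24, -119]), (230, [35, -17, -118]), (250, [35, -13, -119]), (270, [35, -10, -118]), (285, [12, -12, -72]), (295, [10, -9, -69]), (305, [10, -6, -69]), (320, [-59, -1, 69]), (335, [10, 4, -69]), (345, [10, 7, -68])]
330 [(190, [34, -23, -122]), (230, [35, -16, -123]), (250, [35, -13, -123]), (270, [34, -9, -122]), (285, [29, -8, -113]), (295, [10, -8, -78]), (305, [10, -5, -79]), (320, [-71, -1, 69]), (335, [10, 3, -78]), (345, [10, 6, -78])]
350 [(190, [31, -23, -124]), (230, [31, -16, -123]), (250, [31, -13, -123]), (270, [31, -9, -124]), (285, [27, -8, -116]), (295, [27, -6, -116]), (305, [26, -4, -116]), (320, [27, -1, -116]), (335, [27, 2, -116]), (345, [27, 4, -116])]
```

The fingers closed to 0.4 mm without touching or moving the block. In the depth image their ends lie about 38 mm behind the stated TCP. I'll check that from the scene camera.

```bash
python3 - <<'E'
from h import *
p,d,s=snap('scene','s4')
a=cv2.cvtColor(p,cv2.COLOR_RGB2BGR).copy()
t=s['tool_pos']
for dz,c in[(0,(0,0,255)),(.019,(0,255,0)),(.038,(255,0,0)),(.064,(0,255,255))]:
    q=proj('scene',t+[0,0,dz]); print(dz,q); 
z0=a[130:290,220:420];z0=cv2.resize(z0,None,fx=4,fy=3.7)
for dz,c in[(0,(0,0,255)),(.019,(0,255,0)),(.038,(255,0,0)),(.064,(0,255,255))]:
    q=proj('scene',t+[0,0,dz]); cv2.circle(z0,(int((q[0]-220)*4),int((q[1]-130)*3.7)),4,c,2)
cv2.imwrite('pics/s4z.png',z0)
# points near tool axis from scene depth
K,E=w2c('scene');C=np.linalg.inv(E);v,u=np.mgrid[0:480,0:640]
P=(np.linalg.inv(K)@np.stack([u,v,np.ones_like(u)]).reshape(3,-1)*d.ravel())*np.array([[1],[-1],[-1]]);P=(C[:3,:3]@P+C[:3,3:]).T
k=(np.hypot(P[:,0]-t[0],P[:,1]-t[1])<.03)&(d.ravel()>0)
h,e=np.histogram(P[k,2]-t[2],bins=np.arange(-.07,.12,.006));print([(round(float(x),3),int(y)) for x,y in zip(e,h)])
E
```

```text
0 [295.12336983 230.05179761]
0.019 [294.97274877 224.99528663]
0.038 [294.81910058 219.83715191]
0.064 [294.60377136 212.60831869]
[(-0.07, 0), (-0.064, 37), (-0.058, 90), (-0.052, 41), (-0.046, 58), (-0.04, 52), (-0.034, 41), (-0.028, 1), (-0.022, 0), (-0.016, 0), (-0.01, 0), (-0.004, 0), (0.002, 0), (0.008, 0), (0.014, 0), (0.02, 0), (0.026, 0), (0.032, 0), (0.038, 8), (0.044, 10), (0.05, 12), (0.056, 15), (0.062, 7), (0.068, 9), (0.074, 3), (0.08, 2), (0.086, 0), (0.092, 0), (0.098, 0), (0.104, 2), (0.11, 5)]
```

View pics/s4z.png

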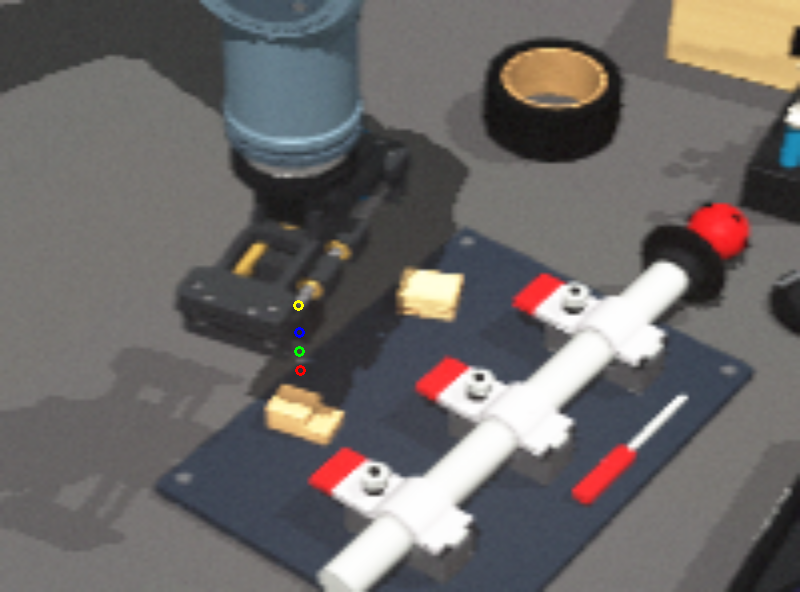

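The scene camera confirms it. The stated TCP (red dot) hangs in free air, and the real tips are about 38 mm above it. The pads therefore need a further 38 mm of descent, and I'll apply that everywhere while watching the force.

```bash
python3 -m jog '[{"fingers":0.3,"dp":[0,0,0],"spin":0},{"fingers":0.3,"dp":[0,0,0],"spin":0},{"fingers":0.3,"dp":[0,0,0],"spin":0},{"fingers":0.3,"dp":[0,0,0.5],"spin":0},{"fingers":0.3,"dp":[0,0,0.5],"spin":0},{"fingers":0.3,"dp":[0,0,0.4],"spin":0},{"fingers":0.3,"dp":[0,0,0.2],"spin":0},{"fingers":0.3,"dp":[0,0,0.1],"spin":0}]' 20
python3 - <<'E'
from h import *
print(r.state()['tool_pos'])
snap('wrist','w5')
E
```

```text
clock: 6.08
tool_pos: [0.4575, 0.0352, -0.0177]
eef_rot: [0.999, 0.051, -0.0, 0.0]
wrist_force: [0.5, -0.0, 0.8]
grip_width: 0.0574
[ 0.4574674   0.03524181 -0.01774517]
```

View pics/w5.png

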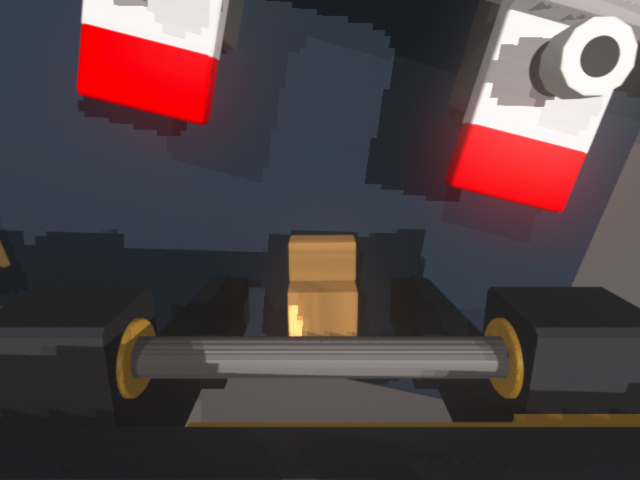

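Now the block stands between the fingers at columns 290–357. Close, then a small lift to check.

```bash
python3 -m jog '[{"fingers":-1,"dp":[0,0,0],"spin":0},{"fingers":-1,"dp":[0,0,0],"spin":0},{"fingers":-1,"dp":[0,0,0],"spin":0},{"fingers":-1,"dp":[0,0,0],"spin":0}]' 20; python3 -m jog '[{"fingers":-1,"dp":[0,0,-0.2],"spin":0},{"fingers":-1,"dp":[0,0,-0.6],"spin":0},{"fingers":-1,"dp":[0,0,-0.9],"spin":0},{"fingers":-1,"dp":[0,0,-0.9],"spin":0},{"fingers":-1,"dp":[0,0,-0.7],"spin":0}]'
```

```text
clock: 6.62
tool_pos: [0.458, 0.0352, -0.017]
eef_rot: [0.999, 0.051, 0.0, 0.0]
wrist_force: [0.1, -0.7, 3.2]
grip_width: 0.0257
clock: 7.25
tool_pos: [0.4579, 0.0352, 0.1501]
eef_rot: [0.999, 0.051, 0.001, -0.0]
wrist_force: [-0.1, -0.5, -0.9]
grip_width: 0.0256
```

```bash
python3 -m jog '[{"fingers":-1,"dp":[0,0.5,0],"spin":0},{"fingers":-1,"dp":[0,0.9,0],"spin":0},{"fingers":-1,"dp":[0,1,0],"spin":0},{"fingers":-1,"dp":[0,1,0],"spin":0},{"fingers":-1,"dp":[0,1,0],"spin":0},{"fingers":-1,"dp":[0,1,0],"spin":0},{"fingers":-1,"dp":[0,1,0],"spin":0},{"fingers":-1,"dp":[0.04,0.9,0],"spin":0},{"fingers":-1,"dp":[0,0.6,0],"spin":0},{"fingers":-1,"dp":[0,0,0],"spin":0}]' 20
python3 - <<'E'
from h import *
print(r.state()['tool_pos'])
snap('wrist','w6')
E
```

```text
clock: 8.5
tool_pos: [0.4991, -0.3602, 0.148]
eef_rot: [0.999, 0.049, -0.0, 0.0]
wrist_force: [0.6, -0.3, -0.3]
grip_width: 0.0259
[ 0.49913035 -0.36018357  0.14795202]
```

View pics/w6.png

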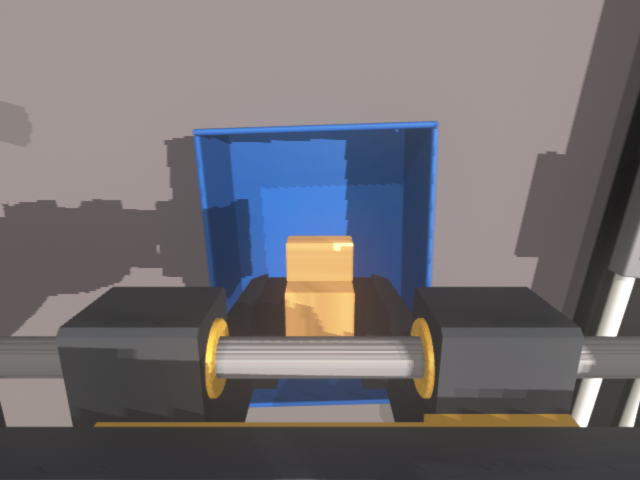

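The block is held over the bin, whose far rim spans columns 196–436 on row 128. I'll lower it and release.

```bash
python3 -m jog '[{"fingers":-1,"dp":[0,0,0.7],"spin":0},{"fingers":-1,"dp":[0,0,0.9],"spin":0},{"fingers":-1,"dp":[0,0,0.8],"spin":0},{"fingers":-1,"dp":[0,0,0.4],"spin":0},{"fingers":-1,"dp":[0,0,0],"spin":0},{"fingers":0.2,"dp":[0,0,0],"spin":0},{"fingers":0.2,"dp":[0,0,0],"spin":0},{"fingers":0.2,"dp":[0,0,-0.6],"spin":0},{"fingers":0.4,"dp":[0,0,-1],"spin":0},{"fingers":0.4,"dp":[0,0,-1],"spin":0}]'
python3 - <<'E'
from h import *
s=r.state();print(s['tool_pos'],s['wrist_force'])
snap('wrist','w7')
M=R.from_quat(s['eef_rot']).as_matrix();print(M[:2,:2].T@(np.array([.471,.1853])-s['tool_pos'][:2])/.05,np.degrees(np.arctan2(M[1,0],M[0,0])))
E
```

```text
clock: 9.8
tool_pos: [0.5003, -0.3577, 0.1402]
eef_rot: [0.999, 0.051, 0.0, 0.0]
wrist_force: [0.3, 0.3, -0.5]
grip_width: 0.0617
[ 0.50025197 -0.35766609  0.14016145] [ 0.29224496  0.31403263 -0.50310618]
[  0.52867332 -10.86220914] 5.870231656870277
```

View pics/w7.png

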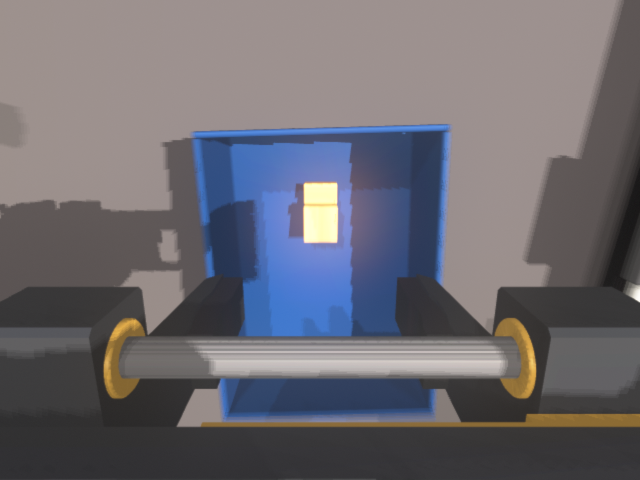

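Offcut 1 lies in the bin at (320,212). Next is offcut 2.

```bash
python3 -m jog '[{"fingers":0.4,"dp":[0,-0.6,0],"spin":0},{"fingers":0.4,"dp":[0,-1,0],"spin":0},{"fingers":0.4,"dp":[0,-1,0],"spin":0},{"fingers":0.4,"dp":[0,-1,0],"spin":0},{"fingers":0.4,"dp":[0,-1,0],"spin":0},{"fingers":0.4,"dp":[0,-1,0],"spin":0},{"fingers":0.4,"dp":[0,-1,0],"spin":0},{"fingers":0.4,"dp":[0.1,-1,0],"spin":0},{"fingers":0.4,"dp":[0.2,-1,0],"spin":0},{"fingers":0.4,"dp":[0.2,-1,0],"spin":0}]' 20
python3 -m jog '[{"fingers":0.4,"dp":[0,-0.8,0],"spin":0},{"fingers":0.4,"dp":[0,-0.4,0],"spin":0},{"fingers":0.4,"dp":[0,0,0],"spin":-0.6},{"fingers":0.4,"dp":[0,0,0],"spin":-0.6},{"fingers":0.4,"dp":[0,0,0],"spin":0}]'
python3 - <<'E'
from h import *
s=r.state();print(s['tool_pos'],s['wrist_force'])
M=R.from_quat(s['eef_rot']).as_matrix();print(M[:2,:2].T@(np.array([.471,.1853])-s['tool_pos'][:2])/.05,np.degrees(np.arctan2(M[1,0],M[0,0])))
E
```

```text
clock: 11.1
tool_pos: [0.4764, 0.1241, 0.1387]
eef_rot: [0.999, 0.051, 0.001, -0.0]
wrist_force: [-0.0, -0.8, 0.2]
grip_width: 0.0611
clock: 11.72
tool_pos: [0.4701, 0.1823, 0.1384]
eef_rot: [0.988, 0.155, 0.001, -0.0]
wrist_force: [-0.4, 0.1, 0.2]
grip_width: 0.0615
[0.47010879 0.18230457 0.13835486] [-0.36101093  0.08903852  0.21879434]
[ 0.03529747 -0.05158314] 17.81413686405867
```

```bash
python3 -m jog '[{"fingers":0.4,"dp":[0.03,-0.05,0.6],"spin":0},{"fingers":0.4,"dp":[0,0,0.9],"spin":0},{"fingers":0.4,"dp":[0,0,0.8],"spin":0},{"fingers":0.4,"dp":[0,0,0.5],"spin":0},{"fingers":0.4,"dp":[0,0,0.25],"spin":0},{"fingers":0.4,"dp":[0,0,0.06],"spin":0}]' 20
python3 - <<'E'
from h import *
s=r.state();print(s['tool_pos'])
snap('wrist','w8')
E
```

```text
clock: 12.48
tool_pos: [0.4705, 0.1851, -0.0178]
eef_rot: [0.988, 0.155, 0.0, 0.0]
wrist_force: [0.1, 0.6, 0.5]
grip_width: 0.0615
[ 0.47054035  0.18505514 -0.01780611]
```

View pics/w8.png

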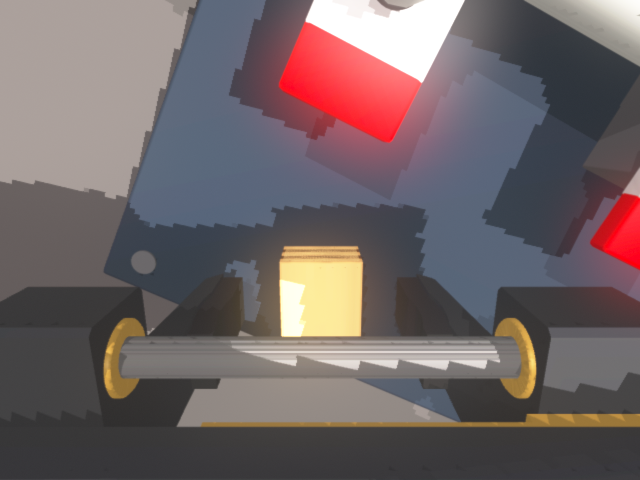

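The plywood block is square between the fingers at columns 280–362.

```bash
python3 -m jog '[{"fingers":-1,"dp":[0,0,0],"spin":0},{"fingers":-1,"dp":[0,0,0],"spin":0},{"fingers":-1,"dp":[0,0,0],"spin":0},{"fingers":-1,"dp":[0,0,0],"spin":0},{"fingers":-1,"dp":[0,0,-0.2],"spin":0},{"fingers":-1,"dp":[0,0,-0.6],"spin":0},{"fingers":-1,"dp":[0,0,-0.9],"spin":0},{"fingers":-1,"dp":[0,0,-0.9],"spin":0},{"fingers":-1,"dp":[0,0,-0.7],"spin":0}]' 20
python3 - <<'E'
from h import *
s=r.state()
M=R.from_quat(s['eef_rot']).as_matrix();print(M[:2,:2].T@(np.array([.442,-.363])-s['tool_pos'][:2])/.05,np.degrees(np.arctan2(M[1,0],M[0,0])))
E
```

```text
clock: 13.65
tool_pos: [0.4706, 0.1852, 0.1496]
eef_rot: [0.988, 0.155, 0.001, -0.0]
wrist_force: [0.3, -0.5, -0.5]
grip_width: 0.0296
[-3.90969313 10.25901359] 17.878713579310325
```

```bash
python3 -m jog '[{"fingers":-1,"dp":[-0.2,0.5,0],"spin":0},{"fingers":-1,"dp":[-0.38,1,0],"spin":0},{"fingers":-1,"dp":[-0.38,1,0],"spin":0},{"fingers":-1,"dp":[-0.38,1,0],"spin":0},{"fingers":-1,"dp":[-0.38,1,0],"spin":0},{"fingers":-1,"dp":[-0.38,1,0],"spin":0},{"fingers":-1,"dp":[-0.38,1,0],"spin":0},{"fingers":-1,"dp":[-0.38,1,0],"spin":0},{"fingers":-1,"dp":[-0.38,1,0],"spin":0},{"fingers":-1,"dp":[-0.38,1,0],"spin":0}]' 20
python3 -m jog '[{"fingers":-1,"dp":[-0.2,0.6,0],"spin":0},{"fingers":-1,"dp":[-0.05,0.25,0],"spin":0},{"fingers":-1,"dp":[0,0,0],"spin":0.6},{"fingers":-1,"dp":[0,0,0],"spin":0.5},{"fingers":-1,"dp":[0,0,0],"spin":0}]'
python3 - <<'E'
from h import *
s=r.state()
M=R.from_quat(s['eef_rot']).as_matrix();print(M[:2,:2].T@(np.array([.442,-.363])-s['tool_pos'][:2])/.05,np.degrees(np.arctan2(M[1,0],M[0,0])))
snap('wrist','w9')
E
```

```text
clock: 14.9
tool_pos: [0.4436, -0.3241, 0.1479]
eef_rot: [0.988, 0.155, 0.0, 0.0]
wrist_force: [0.6, -0.0, -0.6]
grip_width: 0.0298
clock: 15.52
tool_pos: [0.4456, -0.3653, 0.1474]
eef_rot: [0.998, 0.061, 0.0, -0.0]
wrist_force: [0.5, 0.4, -0.3]
grip_width: 0.03
[-0.06545877 -0.05478549] 7.03093775540685
```

View pics/w9.png

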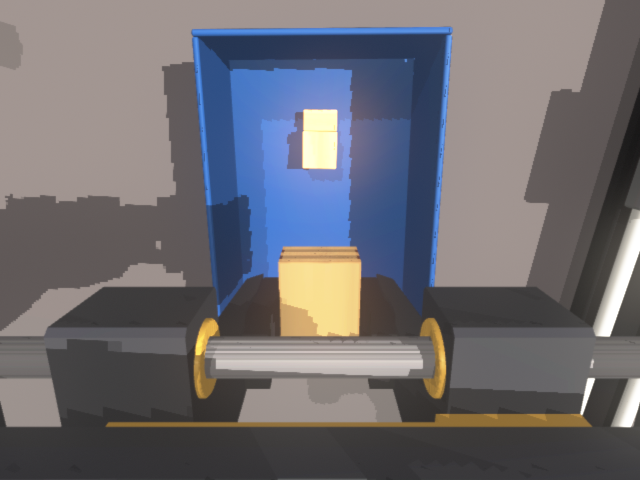

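Offcut 1 is in the bin at (320,140). Offcut 2 is held centrally, about 75 mm behind it. Lower and release.

```bash
python3 -m jog '[{"fingers":-1,"dp":[0,0,0.7],"spin":0},{"fingers":-1,"dp":[0,0,0.9],"spin":0},{"fingers":-1,"dp":[0,0,0.8],"spin":0},{"fingers":-1,"dp":[0,0,0.4],"spin":0},{"fingers":-1,"dp":[0,0,0],"spin":0},{"fingers":0.2,"dp":[0,0,0],"spin":0},{"fingers":0.2,"dp":[0,0,0],"spin":0},{"fingers":0.2,"dp":[0,0,-0.6],"spin":0},{"fingers":0,"dp":[0,0,-1],"spin":0},{"fingers":-0.5,"dp":[0,0,-1],"spin":0}]'
python3 - <<'E'
from h import *
s=r.state();print(s['tool_pos'],s['wrist_force'])
snap('wrist','w10')
M=R.from_quat(s['eef_rot']).as_matrix();print(M[:2,:2].T@(np.array([.576,.197])-s['tool_pos'][:2])/.05,np.degrees(np.arctan2(M[1,0],M[0,0])))
E
```

```text
clock: 16.82
tool_pos: [0.4452, -0.367, 0.1396]
eef_rot: [0.998, 0.06, 0.0, 0.0]
wrist_force: [0.3, -0.2, 0.6]
grip_width: 0.0361
[ 0.44519991 -0.36701436  0.13964501] [ 0.33963164 -0.17001225  0.59579051]
[  3.94848144 -10.88566956] 6.880260531942544
```

View pics/w10.png

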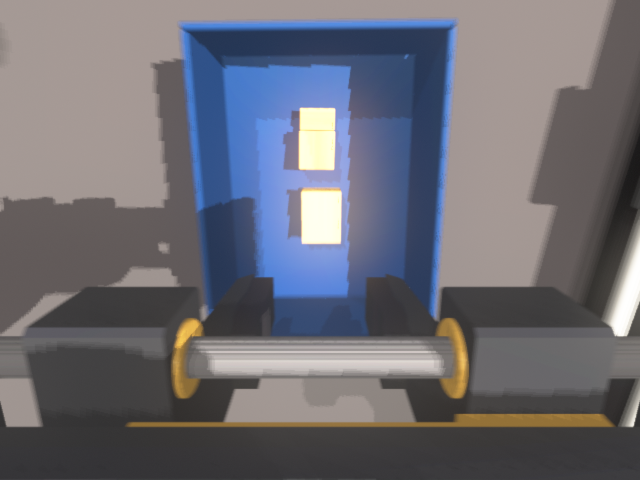

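Both offcuts are in the bin, at (317,140) and (321,216). With the fingers shut, I'll go above the left bolt.

```bash
python3 -m jog '[{"fingers":-1,"dp":[0.18,-0.5,0],"spin":0},{"fingers":-1,"dp":[0.36,-1,0],"spin":0},{"fingers":-1,"dp":[0.36,-1,0],"spin":0},{"fingers":-1,"dp":[0.36,-1,0],"spin":0},{"fingers":-1,"dp":[0.36,-1,0],"spin":0},{"fingers":-1,"dp":[0.36,-1,0],"spin":0},{"fingers":-1,"dp":[0.36,-1,0],"spin":0},{"fingers":-1,"dp":[0.36,-1,0],"spin":0},{"fingers":-1,"dp":[0.36,-1,0],"spin":0},{"fingers":-1,"dp":[0.36,-1,0],"spin":0}]' 20
python3 -m jog '[{"fingers":-1,"dp":[0.36,-0.9,0],"spin":0},{"fingers":-1,"dp":[0.17,-0.45,0],"spin":0},{"fingers":-1,"dp":[0,0,0],"spin":0.75},{"fingers":-1,"dp":[0,0,0],"spin":0.7},{"fingers":-1,"dp":[0,0,0],"spin":0}]'
python3 - <<'E'
from h import *
s=r.state();print(s['tool_pos'],s['wrist_force'])
M=R.from_quat(s['eef_rot']).as_matrix();print(M[:2,:2].T@(np.array([.576,.197])-s['tool_pos'][:2])/.05,np.degrees(np.arctan2(M[1,0],M[0,0])))
snap('wrist','w11')
E
```

```text
clock: 18.12
tool_pos: [0.5587, 0.1268, 0.1382]
eef_rot: [0.998, 0.06, 0.001, 0.0]
wrist_force: [0.7, -1.4, -0.4]
grip_width: 0.0005
clock: 18.75
tool_pos: [0.5765, 0.194, 0.1375]
eef_rot: [0.998, -0.067, 0.0, 0.0]
wrist_force: [0.9, 0.7, -0.4]
grip_width: 0.0
[0.57645231 0.19402589 0.13750909] [ 0.89946653  0.66794874 -0.42683897]
[-0.01687367 -0.05775157] -7.6397156787928235
```

View pics/w11.png

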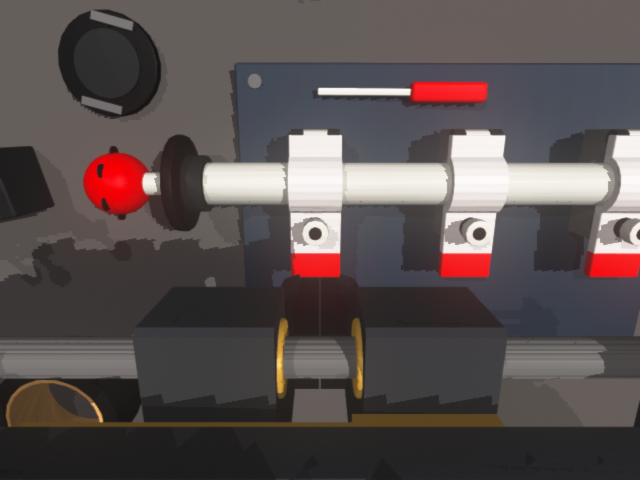

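```bash
python3 - <<'E'
from h import *
z=np.load('pics/w11.npz');s=dict(tool_pos=z['tp'],eef_rot=z['q'])
for uv in[(315.5,233),(477.5,234)]: print(onplane('wrist',uv,.0675,s))
E
python3 -m jog '[{"fingers":-1,"dp":[-0.01,-0.04,0.6],"spin":0},{"fingers":-1,"dp":[0,0,0.7],"spin":0},{"fingers":-1,"dp":[0,0,0.4],"spin":0},{"fingers":-1,"dp":[0,0,0.2],"spin":0},{"fingers":-1,"dp":[0,0,0],"spin":0},{"fingers":-1,"dp":[0,0,0],"spin":0}]'
```

```text
[0.5768431  0.19784028 0.0675    ]
[0.56176596 0.09073239 0.0675    ]
clock: 19.55
tool_pos: [0.5768, 0.1977, 0.0433]
eef_rot: [0.998, -0.066, 0.001, -0.0]
wrist_force: [-0.1, -0.4, -0.4]
grip_width: 0.0006
```

```bash
python3 -m jog '[{"fingers":-1,"dp":[0,0,0.06],"spin":0},{"fingers":-1,"dp":[0,0,0.06],"spin":0},{"fingers":-1,"dp":[0,0,0.04],"spin":0},{"fingers":-1,"dp":[0,0,0],"spin":0}]'
python3 -m jog '[{"fingers":-1,"dp":[0,0,0.02],"spin":0},{"fingers":-1,"dp":[0,0,0.02],"spin":0}]'
python3 -m jog '[{"fingers":-1,"dp":[0,0,0.02],"spin":0}]'
python3 -m jog '[{"fingers":-1,"dp":[0,0,0.02],"spin":0}]'
```

```text
clock: 20.05
tool_pos: [0.5758, 0.1973, 0.034]
eef_rot: [0.998, -0.067, -0.0, 0.0]
wrist_force: [0.5, 0.1, -0.4]
grip_width: 0.0003
clock: 20.3
tool_pos: [0.576, 0.1974, 0.0322]
eef_rot: [0.998, -0.067, 0.0, -0.0]
wrist_force: [0.3, -0.1, -0.9]
grip_width: 0.0006
clock: 20.42
tool_pos: [0.576, 0.1975, 0.0312]
eef_rot: [0.998, -0.067, 0.0, -0.0]
wrist_force: [-0.7, 0.1, 0.6]
grip_width: 0.0006
clock: 20.55
tool_pos: [0.576, 0.1974, 0.0307]
eef_rot: [0.998, -0.067, -0.0, 0.0]
wrist_force: [-3.4, -0.8, 10.6]
grip_width: 0.0003
```

Left bolt: contact at z≈0.031, then 10.6 N within 1 mm, so it is solid. Now the middle bolt.

```bash
python3 -m jog '[{"fingers":-1,"dp":[0,0,-0.2],"spin":0},{"fingers":-1,"dp":[0,0,-0.2],"spin":0},{"fingers":-1,"dp":[0,0.6,0],"spin":0},{"fingers":-1,"dp":[0,0.8,0],"spin":0},{"fingers":-1,"dp":[0,0.6,0],"spin":0},{"fingers":-1,"dp":[0,0.17,0],"spin":0},{"fingers":-1,"dp":[0,0,0.2],"spin":0},{"fingers":-1,"dp":[0,0,0.1],"spin":0},{"fingers":-1,"dp":[0,0,0],"spin":0}]'

```

```text
clock: 21.68
tool_pos: [0.561, 0.0914, 0.0345]
eef_rot: [0.998, -0.066, -0.001, -0.0]
wrist_force: [0.3, 0.5, 0.7]
grip_width: 0.0002
```

```bash
python3 -m jog '[{"fingers":-1,"dp":[0,0.02,0.02],"spin":0},{"fingers":-1,"dp":[0,0,0.02],"spin":0}]'
python3 -m jog '[{"fingers":-1,"dp":[0,0,0.02],"spin":0}]'
python3 -m jog '[{"fingers":-1,"dp":[0,0,0.01],"spin":0}]'
python3 -m jog '[{"fingers":-1,"dp":[0,0,0.01],"spin":0}]'
```

```text
clock: 21.92
tool_pos: [0.5616, 0.0891, 0.0333]
eef_rot: [0.998, -0.066, 0.0, -0.0]
wrist_force: [-0.4, -0.8, -0.2]
grip_width: 0.0007
clock: 22.05
tool_pos: [0.5615, 0.089, 0.0323]
eef_rot: [0.998, -0.066, 0.0, -0.0]
wrist_force: [-0.5, -0.3, 0.2]
grip_width: 0.0005
clock: 22.18
tool_pos: [0.5614, 0.0889, 0.0317]
eef_rot: [0.998, -0.067, -0.0, -0.0]
wrist_force: [-0.6, 0.4, -0.3]
grip_width: 0.0005
clock: 22.3
tool_pos: [0.5614, 0.0889, 0.0312]
eef_rot: [0.998, -0.067, 0.0, -0.0]
wrist_force: [0.2, -0.4, 0.8]
grip_width: 0.0004
```

```bash
python3 -m jog '[{"fingers":-1,"dp":[0,0,0.01],"spin":0}]'
python3 -m jog '[{"fingers":-1,"dp":[0,0,0.01],"spin":0}]'
```

```text
clock: 22.42
tool_pos: [0.5615, 0.0889, 0.0309]
eef_rot: [0.998, -0.067, 0.0, 0.0]
wrist_force: [-1.7, 0.6, 3.9]
grip_width: 0.0005
clock: 22.55
tool_pos: [0.5615, 0.0889, 0.0307]
eef_rot: [0.998, -0.067, 0.0, 0.0]
wrist_force: [-3.9, -0.0, 9.8]
grip_width: 0.0007
```

Middle bolt: force rises from 3.9 to 9.8 N with z stuck at 0.0307, so it is solid. Now the right bolt.

```bash
python3 -m jog '[{"fingers":-1,"dp":[0,0,-0.2],"spin":0},{"fingers":-1,"dp":[0,0,-0.2],"spin":0},{"fingers":-1,"dp":[0,0.6,0],"spin":0},{"fingers":-1,"dp":[0,0.8,0],"spin":0},{"fingers":-1,"dp":[0,0.6,0],"spin":0},{"fingers":-1,"dp":[0,0.17,0],"spin":0},{"fingers":-1,"dp":[0,0,0.2],"spin":0},{"fingers":-1,"dp":[0,0,0.12],"spin":0},{"fingers":-1,"dp":[0,0,0],"spin":0}]'
python3 -m jog '[{"fingers":-1,"dp":[0,0,0.02],"spin":0},{"fingers":-1,"dp":[0,0,0.02],"spin":0}]'
python3 -m jog '[{"fingers":-1,"dp":[0,0,0.01],"spin":0}]'
```

```text
clock: 23.68
tool_pos: [0.5465, -0.0171, 0.0334]
eef_rot: [0.998, -0.065, -0.001, -0.0]
wrist_force: [0.7, 0.2, 0.7]
grip_width: 0.0006
clock: 23.92
tool_pos: [0.5472, -0.0183, 0.0323]
eef_rot: [0.998, -0.066, 0.0, -0.0]
wrist_force: [0.3, -0.4, 0.4]
grip_width: 0.0007
clock: 24.05
tool_pos: [0.5471, -0.0186, 0.0317]
eef_rot: [0.998, -0.066, 0.0, 0.0]
wrist_force: [0.6, 0.1, -0.4]
grip_width: 0.0006
```

```bash
python3 -m jog '[{"fingers":-1,"dp":[0,0,0.01],"spin":0},{"fingers":-1,"dp":[0,0,0.01],"spin":0}]'
python3 -m jog '[{"fingers":-1,"dp":[0,0,0.01],"spin":0}]'
python3 -m jog '[{"fingers":-1,"dp":[0,0,0.01],"spin":0}]'
python3 -m jog '[{"fingers":-1,"dp":[0,0,0.01],"spin":0}]'
```

```text
clock: 24.3
tool_pos: [0.547, -0.0187, 0.0307]
eef_rot: [0.998, -0.067, 0.0, 0.0]
wrist_force: [-0.7, 0.8, 0.9]
grip_width: 0.0004
clock: 24.42
tool_pos: [0.547, -0.0187, 0.0303]
eef_rot: [0.998, -0.067, 0.0, 0.0]
wrist_force: [-0.9, 0.1, -0.1]
grip_width: 0.0006
clock: 24.55
tool_pos: [0.547, -0.0187, 0.0297]
eef_rot: [0.998, -0.066, 0.0, 0.0]
wrist_force: [-0.2, 0.3, 0.3]
grip_width: 0.0008
clock: 24.68
tool_pos: [0.5471, -0.0187, 0.0292]
eef_rot: [0.998, -0.067, 0.0, 0.0]
wrist_force: [0.1, 0.1, 0.8]
grip_width: 0.0005
```

```bash
python3 -m jog '[{"fingers":-1,"dp":[0,0,0.02],"spin":0}]'
python3 -m jog '[{"fingers":-1,"dp":[0,0,0.02],"spin":0}]'
python3 -m jog '[{"fingers":-1,"dp":[0,0,0.01],"spin":0}]'
python3 -m jog '[{"fingers":-1,"dp":[0,0,0.01],"spin":0}]'
```

```text
clock: 24.8
tool_pos: [0.547, -0.0187, 0.0282]
eef_rot: [0.998, -0.066, 0.0, 0.0]
wrist_force: [-0.1, -1.2, 1.4]
grip_width: 0.0006
clock: 24.92
tool_pos: [0.5471, -0.0187, 0.0272]
eef_rot: [0.998, -0.067, 0.0, 0.0]
wrist_force: [-0.6, 0.4, 3.0]
grip_width: 0.0008
clock: 25.05
tool_pos: [0.5471, -0.0187, 0.0267]
eef_rot: [0.998, -0.067, 0.0, 0.0]
wrist_force: [-1.2, 0.1, 2.1]
grip_width: 0.0002
clock: 25.18
tool_pos: [0.5471, -0.0187, 0.0262]
eef_rot: [0.998, -0.067, 0.0, 0.0]
wrist_force: [0.1, -0.9, 3.3]
grip_width: 0.0004
```

The right bolt gives: about 5 mm of travel, with force rising from about 1 to 3 N. I'll back off, open the fingers and pinch the right lip across its width. The measured contact puts the tips 36.5 mm behind the TCP.

```bash
python3 -m jog '[{"fingers":-1,"dp":[0,0,-0.2],"spin":0},{"fingers":-1,"dp":[0,0,-0.6],"spin":0},{"fingers":0.3,"dp":[-0.25,0,0],"spin":0},{"fingers":0.3,"dp":[-0.26,0,0],"spin":0},{"fingers":0.3,"dp":[0,0,0],"spin":0},{"fingers":0.3,"dp":[0,0,0],"spin":0}]' 15
python3 - <<'E'
from h import *
s=r.state();print(s['tool_pos'],s['wrist_force'],s['grip_width'])
M=R.from_quat(s['eef_rot']).as_matrix();print(M[:2,:2].T@(np.array([.521,-.0157])-s['tool_pos'][:2])/.05,np.degrees(np.arctan2(M[1,0],M[0,0])))
snap('wrist','w12')
E
```

```text
clock: 25.92
tool_pos: [0.5215, -0.0153, 0.0658]
eef_rot: [0.998, -0.066, -0.0, 0.0]
wrist_force: [-0.1, -0.4, -0.6]
grip_width: 0.0385
[ 0.52149678 -0.0152844   0.06580125] [-0.10631807 -0.41774039 -0.64814168] 0.0384622115074707
[-0.00874487  0.00955675] -7.624665350878331
```

View pics/w12.png

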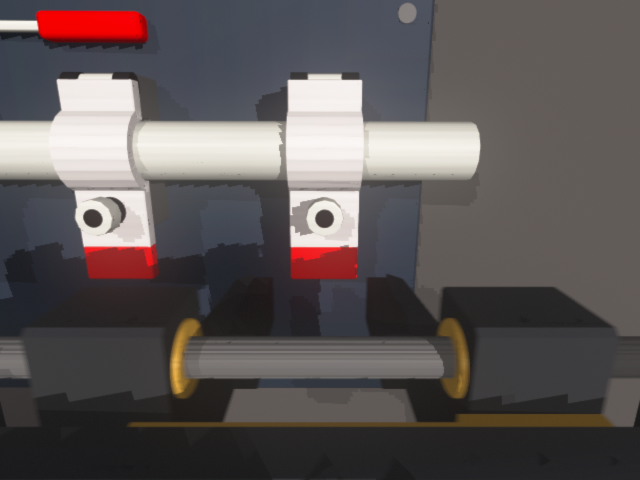

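The right lip, at columns 291–357, is centred between the fingers. Descend.

```bash
python3 -m jog '[{"fingers":0.3,"dp":[0,0.02,0],"spin":0},{"fingers":0.3,"dp":[0,0,0.3],"spin":0},{"fingers":0.3,"dp":[0,0,0.5],"spin":0},{"fingers":0.3,"dp":[0,0,0.4],"spin":0},{"fingers":0.3,"dp":[0,0,0.25],"spin":0},{"fingers":0.3,"dp":[0,0,0.05],"spin":0},{"fingers":0.3,"dp":[0,0,0],"spin":0}]' 15
python3 - <<'E'
from h import *
s=r.state();print(s['tool_pos'],s['wrist_force'],s['grip_width'])
snap('wrist','w13')
E
```

```text
clock: 26.85
tool_pos: [0.5218, -0.0162, -0.0087]
eef_rot: [0.998, -0.066, 0.0, -0.0]
wrist_force: [1.1, -0.1, 0.6]
grip_width: 0.0575
[ 0.52182585 -0.01622174 -0.00867191] [ 1.08466078 -0.10100367  0.56911282] 0.05752501119037258
```

View pics/w13.png

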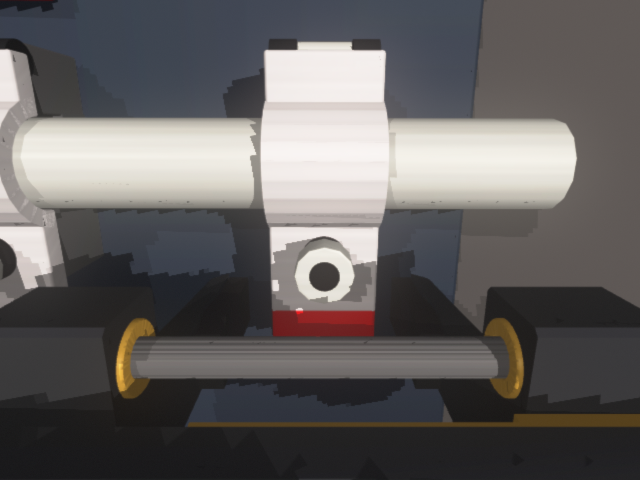

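```bash
python3 -m jog '[{"fingers":-1,"dp":[0,0,0],"spin":0},{"fingers":-1,"dp":[0,0,0],"spin":0},{"fingers":-1,"dp":[0,0,0],"spin":0},{"fingers":-1,"dp":[0,0,0],"spin":0},{"fingers":-1,"dp":[0,0,-0.1],"spin":0},{"fingers":-1,"dp":[-0.0,0,-0.1],"spin":0}]' 15
```

```text
clock: 27.65
tool_pos: [0.5221, -0.0173, 0.0013]
eef_rot: [0.998, -0.067, 0.0, 0.0]
wrist_force: [3.4, -4.6, -4.0]
grip_width: 0.0354
```

```bash
python3 -m jog '[{"fingers":-1,"dp":[0.03,0.02,-0.12],"spin":0},{"fingers":-1,"dp":[0.03,0,-0.13],"spin":0},{"fingers":-1,"dp":[0.05,0,-0.14],"spin":0},{"fingers":-1,"dp":[0.05,0,-0.14],"spin":0}]' 15
python3 -m jog '[{"fingers":-1,"dp":[0.075,0,-0.13],"spin":0},{"fingers":-1,"dp":[0.075,0,-0.13],"spin":0},{"fingers":-1,"dp":[0,0,0],"spin":0}]'
python3 - <<'E'
from h import *
snap('wrist','w14');snap('scene','s14')
a=cv2.imread('pics/s14.png');cv2.imwrite('pics/s14z.png',cv2.resize(a[150:310,220:420],None,fx=4,fy=3.7))
E
```

```text
clock: 28.15
tool_pos: [0.5291, -0.0184, 0.028]
eef_rot: [0.998, -0.067, -0.0, 0.0]
wrist_force: [0.4, -3.7, -4.2]
grip_width: 0.0358
clock: 28.52
tool_pos: [0.5367, -0.0194, 0.041]
eef_rot: [0.998, -0.067, -0.0, 0.0]
wrist_force: [-3.0, -2.5, -1.6]
grip_width: 0.036
```

View pics/w14.png

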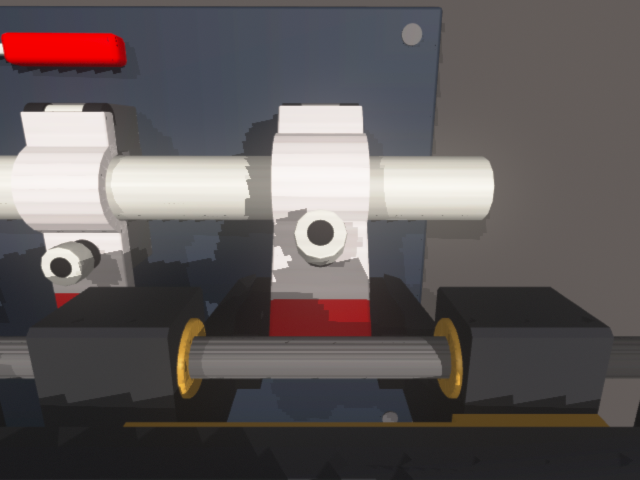

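View pics/s14z.png

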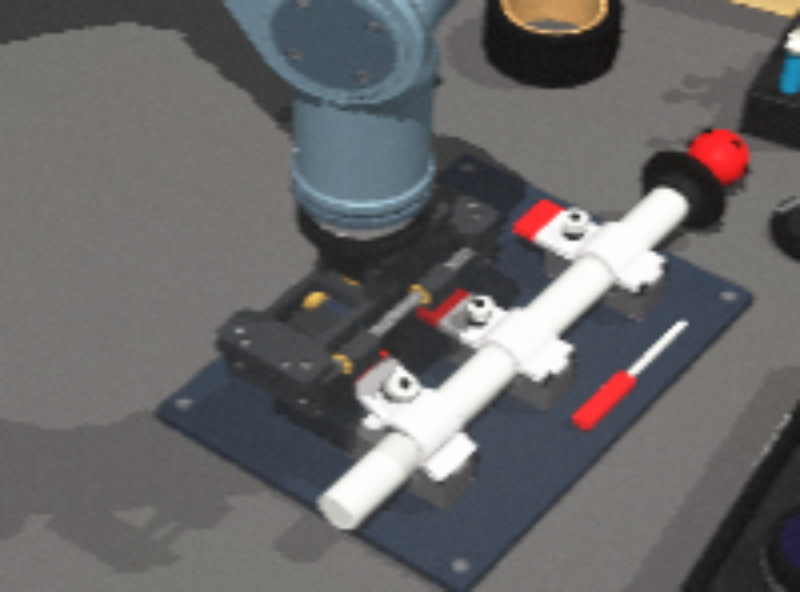

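The cap is about a third open, and the red lip is still between the pads (270–370, rows 300–335). Continue along the arc.

```bash
python3 -m jog '[{"fingers":-1,"dp":[0.09,0.01,-0.12],"spin":0},{"fingers":-1,"dp":[0.1,0,-0.115],"spin":0}]' 15
python3 -m jog '[{"fingers":-1,"dp":[0.115,0.01,-0.1],"spin":0},{"fingers":-1,"dp":[0.115,0,-0.095],"spin":0},{"fingers":-1,"dp":[0,0,0],"spin":0}]'
python3 - <<'E'
from h import *
snap('wrist','w15');snap('scene','s15')
a=cv2.imread('pics/s15.png');cv2.imwrite('pics/s15z.png',cv2.resize(a[150:310,220:420],None,fx=4,fy=3.7))
E
```

```text
clock: 28.88
tool_pos: [0.5464, -0.0208, 0.0527]
eef_rot: [0.998, -0.066, -0.0, -0.0]
wrist_force: [-1.3, -1.2, -5.0]
grip_width: 0.0358
clock: 29.25
tool_pos: [0.5585, -0.0225, 0.0627]
eef_rot: [0.998, -0.066, 0.001, -0.0]
wrist_force: [-2.7, 1.1, -2.0]
grip_width: 0.0361
```

View pics/w15.png

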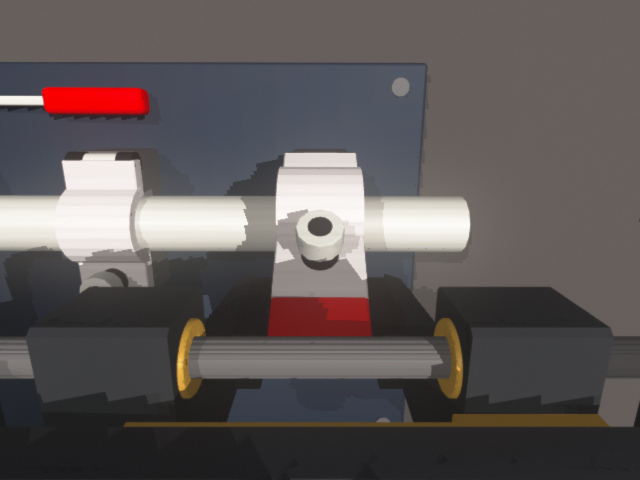

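View pics/s15z.png

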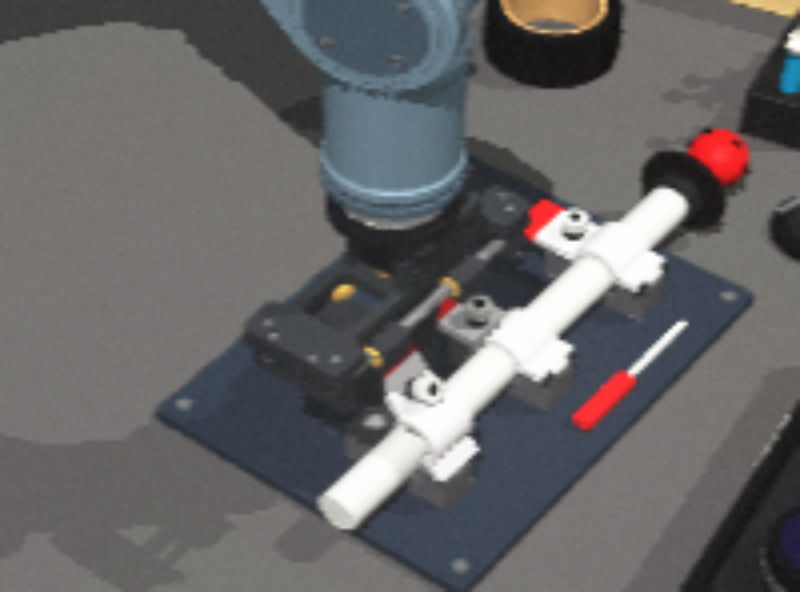

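```bash
python3 -m jog '[{"fingers":-1,"dp":[0.08,0,-0.05],"spin":0},{"fingers":-1,"dp":[0.07,0,-0.04],"spin":0},{"fingers":-1,"dp":[0,0,0],"spin":0},{"fingers":-1,"dp":[0,0,0],"spin":0},{"fingers":-1,"dp":[0,0,0],"spin":0}]' 15
python3 - <<'E'
from h import *
p,d,s=snap('wrist','w16');snap('top','t16')
M=R.from_quat(s['eef_rot']).as_matrix()
pts=[bydepth('wrist',(u,v),d[v,u],s) for v in range(268,332,6) for u in (285,295,345,355)]
pts=np.array([[q[:2]@M[:2,0],q[2]] for q in pts]); 
A=np.polyfit(pts[:,0],pts[:,1],1);print('cap slope deg',np.degrees(np.arctan(A[0])),pts[::4].round(3).tolist())
hinge=np.array([.5225,-.0162])+.087*np.array([.991,-.133]);g=s['tool_pos']+[0,0,.0555]
print('grasp angle',np.degrees(np.arctan2(g[2]-.0445,-(g[:2]-hinge)@M[:2,0])),'R',np.hypot(g[2]-.0445,(g[:2]-hinge)@M[:2,0]))
print(s['tool_pos'],s['wrist_force'],s['grip_width'],s['clock'])
E
```

```text
clock: 29.98
tool_pos: [0.565, -0.0235, 0.0668]
eef_rot: [0.998, -0.066, 0.0, -0.0]
wrist_force: [-3.6, 4.0, -1.0]
grip_width: 0.0356
cap slope deg -58.680990213645615 [[0.578, 0.106], [0.576, 0.107], [0.575, 0.11], [0.573, 0.112], [0.572, 0.115], [0.57, 0.116], [0.569, 0.119], [0.568, 0.121], [0.567, 0.124], [0.565, 0.126], [0.564, 0.127]]
grasp angle 60.587808474112585 R 0.08931531712105224
[ 0.56503287 -0.02352497  0.06680341] [-3.59845854  4.02083775 -1.01475288] 0.03562623846916474 29.975
```

View pics/w16.png

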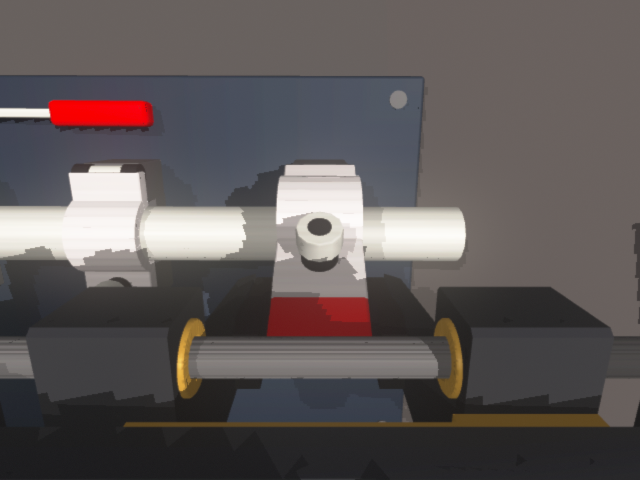

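View pics/t16.png

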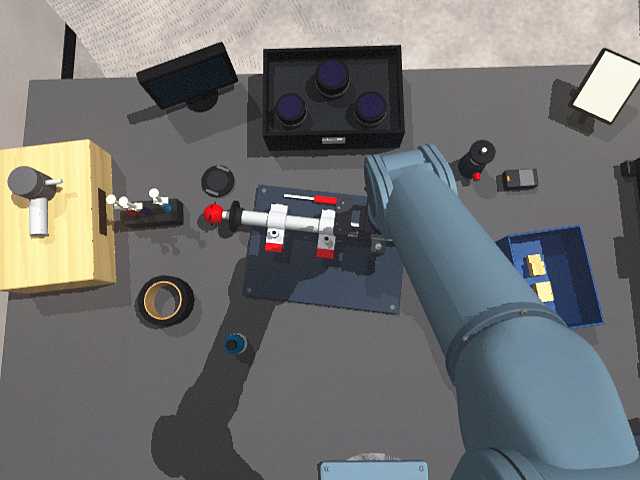

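The cap is at about 59–60°. Both offcuts show in the bin at (536,265) and (544,291), and the bystanders are where they were. I'll hold still for a moment to check the grip is stable, then hand in.

```bash
python3 -m jog '[{"fingers":-1,"dp":[0,-0.02,0],"spin":0},{"fingers":-1,"dp":[0,0,0],"spin":0},{"fingers":-1,"dp":[0,0,0],"spin":0},{"fingers":-1,"dp":[0,0,0],"spin":0},{"fingers":-1,"dp":[0,0,0],"spin":0},{"fingers":-1,"dp":[0,0,0],"spin":0}]' 15
python3 - <<'E'
from h import *
p,d,s=snap('wrist','w17');M=R.from_quat(s['eef_rot']).as_matrix()
pts=[bydepth('wrist',(u,v),d[v,u],s) for v in range(268,332,6) for u in (285,295,345,355)]
pts=np.array([[q[:2]@M[:2,0],q[2]] for q in pts]);print('slope',np.degrees(np.arctan(np.polyfit(pts[:,0],pts[:,1],1)[0])),s['qvel'].round(4))
print(r.hand_in())
E
```

```text
clock: 30.82
tool_pos: [0.565, -0.0234, 0.0667]
eef_rot: [0.998, -0.067, -0.0, 0.0]
wrist_force: [-5.3, -0.0, 2.5]
grip_width: 0.0357
slope -59.165297246800534 [ 0.0007  0.0004  0.0007  0.0005 -0.0002 -0.0002 -0.0009]
the job is handed in; nothing more can be done
None
```

I cleared both offcuts into the blue bin, found the right-hand bolt to be the loose one, and handed the job in at about 31 s with its cap held open by the lip at roughly 59°.

- **Bolt taps, left to right:** The left and middle bolts were solid, at about 10 N within 1 mm of contact. The right one gave about 5 mm, with force rising from about 1 to 3 N.
- **Cap opening:** Depth readings gave a cap slope of 58.7° and then 59.2° after a 0.75 s hold. The arm's position worked out to 60.6°. The lip was still gripped at 35.7 mm, and the arm was still.
- **Rest of the table:** The last top view shows both offcuts in the bin. By eye, the other items look to be where they started, though the arm hides part of the right saddle.

**What disagreed:**
- **Finger tips:** They end about 37 mm short of the stated TCP. Because of this the first grasp of offcut 1 closed on air, without touching it, and I corrected the height for everything after.
- **Camera positions:** My scene-camera readings of the bolts differed from the top camera's by 4–7 mm, so I used the wrist camera's.

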